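# Move a slide basket to the drying hook over fresh desiccant

### The arm

A 6-joint arm with a two-finger parallel gripper is mounted at the origin on the work surface. World frame = base frame: x ahead of the robot, y to its left, z up, the work surface at z = 0. Lengths are in m, angles in rad, forces in N, time in s.
With the tool pointing down it reaches from about 0.375 to 0.9 m from the base axis. Payload 3.1 kg.
Tool frame: the origin (TCP) lies between the finger pads; the fingertips stand 8 mm ahead of it and the grasp point (between the pads) lies 11 mm behind it (manip.tip_extent is the distance from the TCP to the fingertips, in m); z points along the fingers, x is the direction in which the jaws open and shut, and the axes are right-handed (so a half turn about z gives the same grasp; the last joint's range is limited). The gripper opens to 85 mm and grips with 20 to 120 N. Pads are 22 mm wide; open, the fingers measure 114 mm over their backs; the gripper's body (76 mm by 85 mm) begins 54 mm behind the grasp point. The pads swing forward as they close: fully open they stand 13 mm farther back than shut.
Start: joints at [-0.178, 0.527, 1.433, -0, 1.181, -0.178], TCP at [0.625, 0, 0.239] pointing down, gripper open.
Joint ranges: [-3.08, 3.08], [-0.75, 2.2], [0.22, 2.44], [-1.43, 4.57], [0, 2.65], [-2.85, 2.85]. Speed limits (rad/s): [2.79, 2.79, 3.14, 3.14, 3.14, 3.14].

### API

Orientations are given as a unit quaternion [x, y, z, w].
In Python, from station import manip gives the robot as it stands.
- The arm moves only by the tool move_arm, never from a script. Its argument "deltas" is a list that holds one entry, the list of rows, each a list of 4 numbers: the shift along the tool's x, y, z in m, then the turn about the tool's z in degrees. A call has 1 to 20 rows; each row is the pose to reach, as a shift and turn from the pose measured when the call began, along the tool's axes at that moment; what a row does not reach only later rows make up. A row lasts 1/12 s, in which the tool goes at most 41.7 mm and 7.16 degrees, less where a joint would pass 70% of its speed; a pose out of reach is approached as far as the arm can. A call with a gripper value outside its range is refused whole. "gripper" is the opening, from 0 (shut) to 1 (fully open), set as the call begins (left out, the last holds). The fingers move at their own pace and stop on an object; "squeeze" is the grip in N (left out, the last holds). Time passes only in rows, so rows that repeat a pose let the fingers close. It gives the time, the measured TCP pose, the force and the opening at its end, in the units of the state.
- manip.sense(): the state, without advancing time (a new reading comes with each control period).
- manip.snapshot(name): name is "scene" or "side" or "wrist"; returns a dict with "img" (384x512x3 uint8, red, green, blue), "vertical_fov" (degrees; the focal length in pixels is half the picture's height over the tangent of half this angle, whatever the lens; pixels are square), "cx", "cy" (the principal point, pixels), "D" ([k1, k2, p1, p2, k3] as OpenCV has them; the pictures are not rectified), "origin" and "orientation" of the camera in the world. Camera axes: x right, y down, z forward; pixel columns grow to the right and rows downward; lengths in m; the calibration is good to about 2 mm. A picture is of the moment at which its call begins. There is no depth.
- manip.sign_off(): hands the job in, once; it reports no verdict.
The state is a dict: "t": time; "q": joint angles; "qd": joint speeds; "tau": joint torques, N m; "tcp_pos": TCP position; "tool_rot": TCP orientation; "force": force on the tool from outside, world axes, zero at the start; "ft_torque": the same for the moment, N m; "finger_gap": opening from 0.0 (shut) to 1.0 (fully open).
Only numpy, scipy, OpenCV 4.12 (cv2) and the standard library are available. Lean on these libraries where they do the work, as an engineer would, in place of code of your own. Each camera call takes 0.05 s, during which the arm holds its last target.

### The job

Get the rinsed slides onto the drying station: first turn the turntable until the round glass jar is centred under the drying hook, then tip the trough so that both desiccant cartridges roll into that jar. Only then take the slide basket off the rinse hook, carry it level without setting it down anywhere, and hang it on the drying hook above the jar. Leave the jar under the hook, let go of everything, and do not disturb the other things on the bench.

Things in the scene. Friction and masses are not known exactly. Their poses are not given: they have to be found in the camera images.
- basket: Steel slide basket, rigid, about 0.25 kg. Origin: centre of the underside, hung 132 above the bench. Box 46 (x) x 94 (y) x 34 high. An 8 dia bail rises at y = +-50 to a top bar along y, centre line 100 above the origin. On its middle stands an upright grip tab 24 (x) x 12 (y), reaching 159 above the origin: pinch it from above across its 12 mm (along y).
- bail (a point): Middle of the basket's bail bar (centre line), 100 above the underside, axes as the basket's.
- tab (a point): Point in the basket's grip tab, 37 above the bail bar's centre line and 22 below the tab's top. Axes as the basket's.
- rinse_seat (a point): Where the bail bar's centre lies hung on the rinse hook, 232 above the bench. Hook: 8 dia bar; from a column at x = +105 of this frame it runs level towards -x, dips in a V 14 deep, 40 long, lowest under the seat, and ends at x = -20, top 8 above the seat. So lift the bail 15 to 35, then draw it to -x by 60. -x points roughly to the robot. Under it: a tub 120 x 130, 56 high.
- dry_seat (a point): Where the bail bar's centre should lie on the drying hook: same hook shape, height and axes (column at +x, free tip at -x) as the rinse hook. Bring the bail in from -x, 15 to 35 above the seat, with the bar along y, and lower it into the V. The frame is yawed with the drying station.
- turntable (a joint): Turntable angle, rad, counter-clockwise positive seen from above; 0 when the jar is exactly under the drying hook. Starts between -1.4 and -0.6; no stop near 0; friction 0.05 N m, stays where left. Disc 276 dia; its axis lies 78 towards -x of the drying seat (station axes).
- jar (a point): Centre of the round glass jar's inner floor (30 above the bench), on the turntable 78 from its axis. Jar: inner dia 76, rim 70 above the bench. The three other places hold square white cups 62 wide, of the same height.
- post (a point): Top centre of the turntable's upright black post, 14 dia, its top 120 above the bench, 124 from the turntable axis on the side opposite the jar. Parts round it are at most 70 high. Push it sideways; about 0.4 N.
- trough (a joint): Tip angle of the dark steel trough, rad: 0 at rest (floor sloping 0.12 back), up to 0.7. It pivots about its lip, which runs along x of the station 26 towards -y of the drying seat, 92 above the bench. The cartridges roll out beyond about 0.2; tip it slowly to 0.4 or more. Let go, it falls back by its weight.
- paddle (a point): Top of the outer (-y) face of the trough's upright paddle plate (26 wide along x, 6 thick), 204 above the bench, 119 towards -y of the drying seat. Push this face towards +y of the station, some 22 below this point, with about 2 N; it swings to +y and rises a little. Keep the gripper's body above the drying hook (240).
- cart_a: White desiccant cartridge, cylinder 22 dia x 30 long, 20 g, lying in the trough. Origin: underside of the cylinder as first laid; turns with it.
- cart_b: The second cartridge, the same.
- cart_a_center (a point): Centre of the first cartridge.
- cart_b_center (a point): Centre of the second cartridge.
- beaker: Bystander, leave alone: empty glass beaker, 60 dia x 75 high mm; origin at the centre of its underside.
- wash_bottle: Bystander, leave alone: white plastic bottle with green cap, 68 dia x 160 high mm; origin at the centre of its underside.
- slide_box: Bystander, leave alone: closed wooden slide box, 100 x 180 x 35 mm; origin at the centre of its underside.
- oil_jar: Bystander, leave alone: small amber jar, 44 dia x 60 high mm; origin at the centre of its underside.
- petri: Bystander, leave alone: clear closed dish, 90 dia x 14 high mm; origin at the centre of its underside.
- lens_case: Bystander, leave alone: black case, 50 x 50 x 60 mm; origin at the centre of its underside.
Mind the look-alikes: they are no part of the job. There is more than one size of the basket; the job needs the largest.

How it is judged:
By the outcome, as a careful person would: the job done as asked, in the order asked, and still so for the second after the job is handed in, with the robot touching nothing.
It also fails if it takes over 72 s, if anything falls off the work surface, if the arm or the gripper's body presses on something with over 40 N, if the wrist force passes 120 N, or if a joint passes its speed limit or range.

## Working session

There is one attempt and no reset: what is moved stays moved. The work goes in short steps, Python scripts to look and compute and a tool call to move; the robot and the scene stay as the last step left them, time stands still between calls to the robot, and variables do not carry over. Pictures are saved under pics/ and viewed, and the job is handed in when it is done.

Besides the shell and the picture viewer there is one more tool, called in YAML: its name, and indented under it one key for each argument. move_arm: Moves the arm, as the interface text tells. Its arguments: {"type":"object","properties":{"deltas":{"type":"array"},"gripper":{"type":"number"},"squeeze":{"type":"number"}},"required":["deltas"]}

```bash
mkdir -p pics; ls; cat > h.py <<'E'
import numpy as np, cv2
from station import manip
from scipy.spatial.transform import Rotation as R
def cam(s):
    f=s["img"].shape[0]/2/np.tan(np.radians(s["vertical_fov"])/2)
    K=np.array([[f,0,s["cx"]],[0,f,s["cy"]],[0,0,1.]])
    return K,np.array(s["D"],float),np.array(s["origin"],float),R.from_quat(s["orientation"]).as_matrix()
def ray(s,uv):
    K,D,o,M=cam(s)
    p=cv2.undistortPoints(np.array(uv,float).reshape(-1,1,2),K,D).reshape(-1,2)
    d=np.c_[p,np.ones(len(p))]@M.T
    return o,d/np.linalg.norm(d,axis=1)[:,None]
def plane(s,uv,z):
    o,d=ray(s,uv); return o+d*((z-o[2])/d[:,2])[:,None]
def tri(s1,u1,s2,u2):
    o1,d1=ray(s1,[u1]);o2,d2=ray(s2,[u2]);d1=d1[0];d2=d2[0]
    A=np.c_[d1,-d2];t=np.linalg.lstsq(A,o2-o1,rcond=None)[0]
    a=o1+t[0]*d1;b=o2+t[1]*d2
    return (a+b)/2,np.linalg.norm(a-b)
def proj(s,P):
    K,D,o,M=cam(s)
    P=(np.array(P,float).reshape(-1,3)-o)@M
    return cv2.projectPoints(P.reshape(-1,1,3),np.zeros(3),np.zeros(3),K,D)[0].reshape(-1,2)
def save(name,img,crop=None,k=1):
    if crop: x0,y0,x1,y1=crop; img=img[y0:y1,x0:x1]
    if k!=1: img=cv2.resize(img,None,fx=k,fy=k,interpolation=cv2.INTER_CUBIC)
    cv2.imwrite(f"pics/{name}.png",img[:,:,::-1])
E
python3 - <<'E'
from h import *
import pickle
S={}
for n in("scene","side","wrist"):
    s=manip.snapshot(n);S[n]=s;save(n+"0",s["img"],k=1.5)
    print(n,s["origin"],s["orientation"],s["vertical_fov"],s["D"])
pickle.dump(S,open("s0.pkl","wb"))
print(manip.sense())
E
```

```text
pics
scene [ 1.21200204 -0.31460002  1.0252585 ] [ 0.79846402  0.48169474 -0.18483571 -0.31025979] 55.404173849154496 [0.03423429 0.         0.         0.         0.        ]
side [0.10491384 0.67329274 1.04837912] [-0.27265907  0.89075896 -0.34699885  0.10861541] 53.704674710322436 [-0.03396643  0.          0.          0.          0.        ]
wrist [0.62439278 0.07463312 0.37354381] [ 9.88803547e-01  8.71600474e-05 -1.06164947e-03  1.49219335e-01] 61.0325194175473 [0.0119825 0.        0.        0.        0.       ]
{'t': 0.15, 'q': array([-1.78458790e-01,  5.28281086e-01,  1.43361139e+00, -2.66042934e-05,
        1.18141073e+00, -1.78541981e-01]), 'qd': array([ 0.00068033, -0.00205747, -0.00437778,  0.00100777,  0.00041549,
       -0.00064961]), 'tau': array([ 1.17890530e-03, -4.42742836e+01, -1.78276026e+01, -2.15643640e-04,
        5.61750654e-03, -9.84718270e-06]), 'tcp_pos': array([6.24458770e-01, 1.45625272e-04, 2.38539840e-01]), 'tool_rot': array([ 9.99999633e-01,  4.66556191e-05, -8.43869767e-04, -1.39750876e-04]), 'force': array([-0.1392797 , -0.8870355 ,  0.31190033]), 'ft_torque': array([-0.04058479,  0.03615971, -0.06093635]), 'finger_gap': 1.002164788314457}
```

View pics/scene0.png

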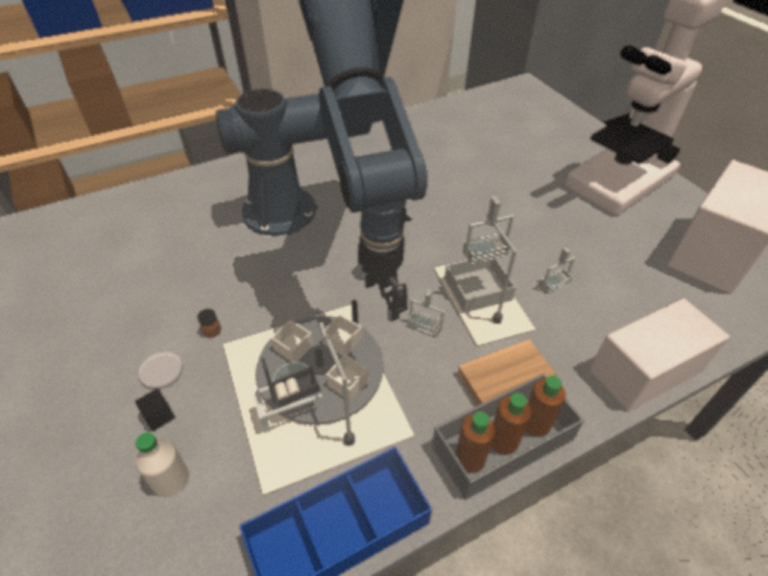

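View pics/side0.png

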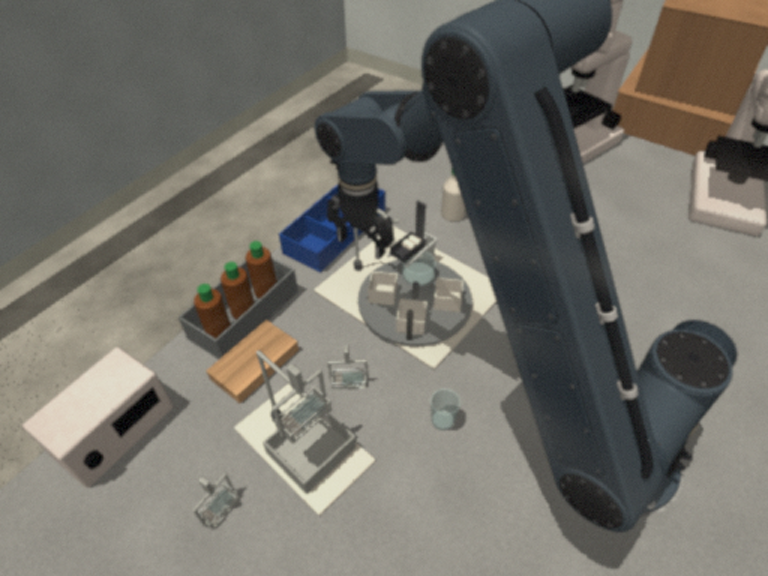

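View pics/wrist0.png

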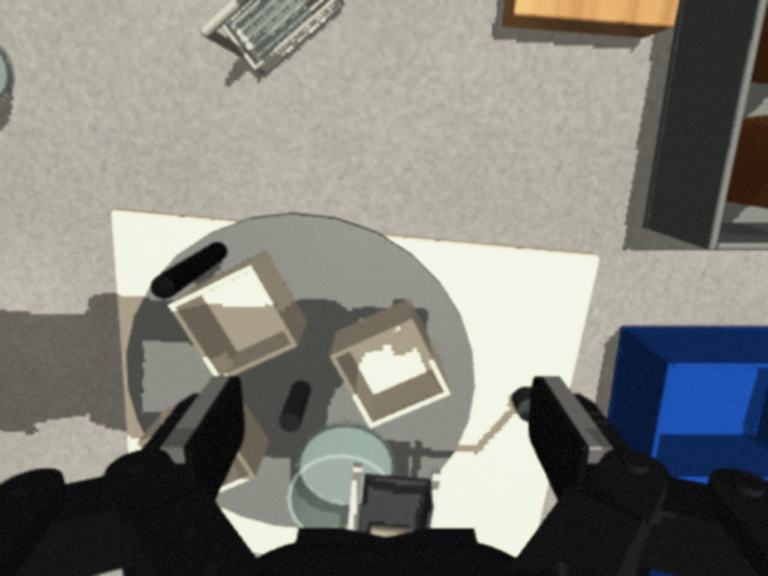

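```bash
python3 - <<'E'
from h import *
import pickle
S=pickle.load(open("s0.pkl","rb"))
save("sc_d",S["scene"]["img"],(140,190,290,330),5)
save("sc_r",S["scene"]["img"],(255,125,395,245),5)
save("si_d",S["side"]["img"],(200,120,340,250),5)
save("si_r",S["side"]["img"],(120,215,270,355),5)
E
```

```text
(no output)
```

View pics/sc_d.png

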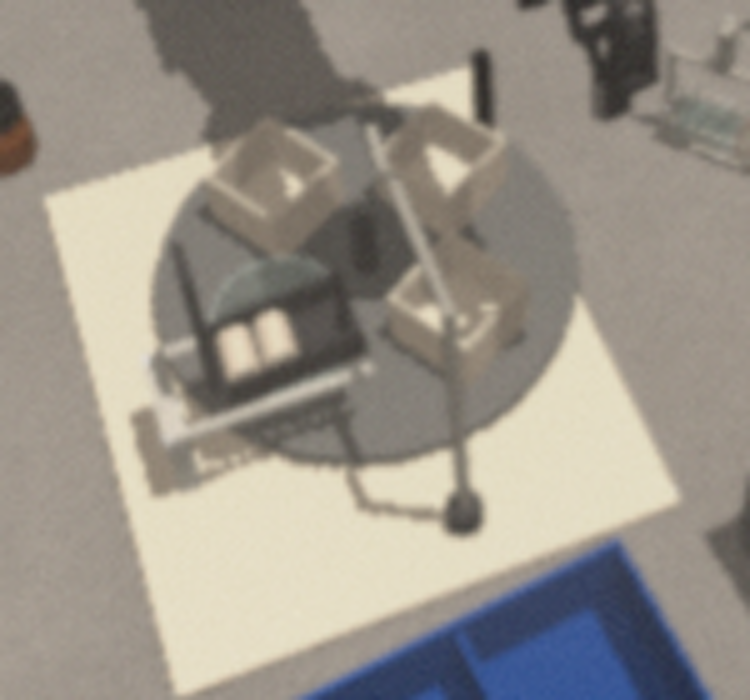

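View pics/sc_r.png

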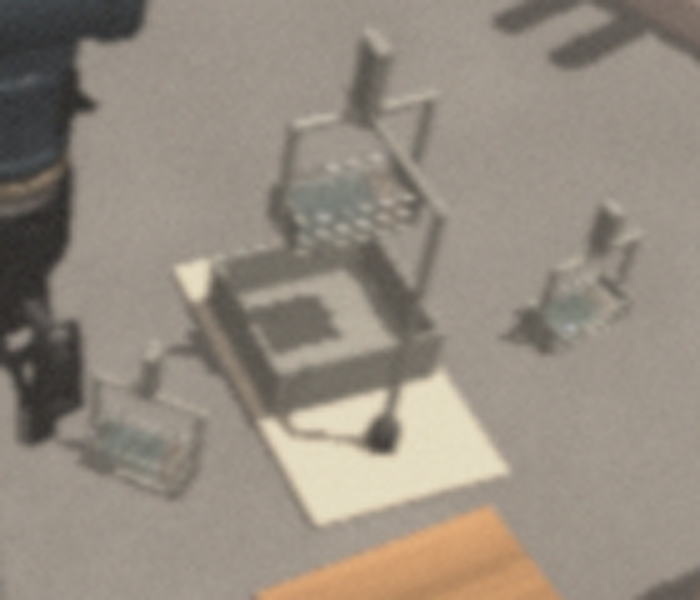

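View pics/si_d.png

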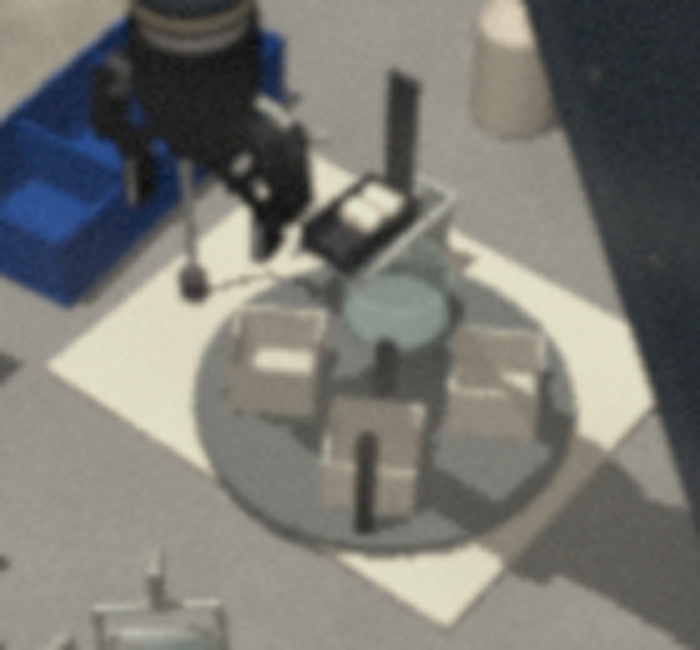

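View pics/si_r.png

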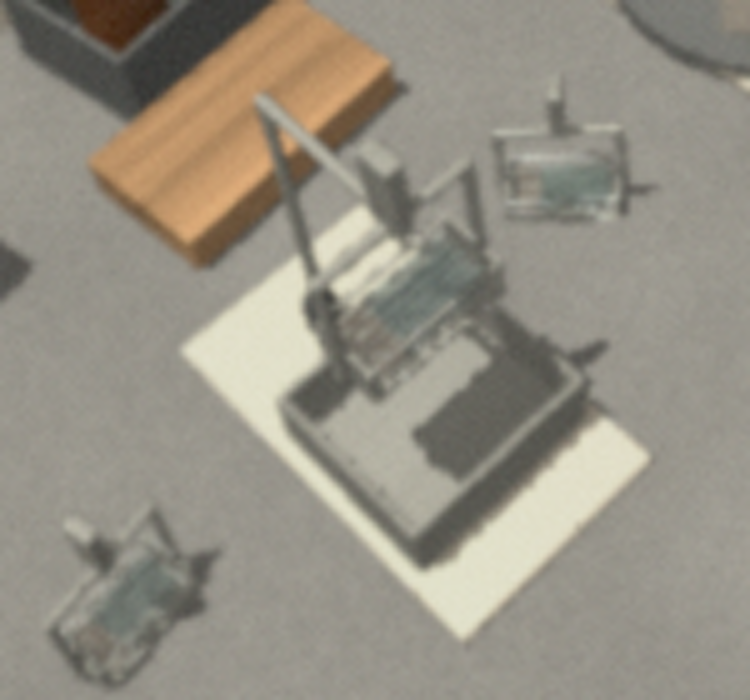

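```bash
python3 - <<'E'
from h import *
import pickle
S=pickle.load(open("s0.pkl","rb"))
np.set_printoptions(precision=4,suppress=True)
sc,si,w=S["scene"],S["side"],S["wrist"]
f=lambda o,l:[(o[0]+x/5,o[1]+y/5) for x,y in l]
D=plane(sc,f((140,190),[(45,197),(470,68),(678,498),(178,695)]),0.002);print("mat D",D)
print(plane(si,f((200,120),[(50,368),(447,625),(655,405)]),0.002))
print("wrist mat",plane(w,[(112/1.5,211/1.5),(598/1.5,255/1.5)],0.002))
e=D[3]-D[0];print(np.degrees(np.arctan2(e[1],e[0])));e=D[2]-D[1];print(np.degrees(np.arctan2(e[1],e[0])));e=D[1]-D[0];print(np.degrees(np.arctan2(e[1],e[0])))
M=plane(sc,f((255,125),[(175,265),(315,525),(508,472)]),0.002);print("mat R",M)
M=plane(si,f((120,215),[(180,350),(362,207),(648,457),(465,640)]),0.002);print(M)
for i,j in((2,1),(3,0),(3,2),(0,1)):
  e=M[j]-M[i];print(np.degrees(np.arctan2(e[1],e[0])),np.linalg.norm(e))
print("col base D",plane(sc,f((140,190),[(463,525)]),0.0),plane(si,f((200,120),[(193,290)]),0.0))
print("col base R",plane(sc,f((255,125),[(383,445)]),0.0))
print("col top D",plane(sc,f((140,190),[(450,310)]),0.25), "bar pt",plane(sc,f((140,190),[(375,130)]),0.245))
print("col top R",tri(sc,f((255,125),[(442,212)])[0],si,f((120,215),[(265,98)])[0]))
print("tab top R",tri(sc,f((255,125),[(375,40)])[0],si,f((120,215),[(380,152)])[0]))
print("bail ends",tri(sc,f((255,125),[(292,122)])[0],si,f((120,215),[(310,280)])[0]),tri(sc,f((255,125),[(432,96)])[0],si,f((120,215),[(470,163)])[0]))
print("post top wrist",plane(w,[(165/1.5,285/1.5)],0.12),tri(sc,f((140,190),[(481,55)])[0],si,f((200,120),[(366,437)])[0]))
print("hub top",tri(sc,f((140,190),[(362,212)])[0],si,f((200,120),[(386,345)])[0]), plane(w,[(293/1.5,415/1.5)],0.06))
print("paddle top",tri(sc,f((140,190),[(180,245)])[0],si,f((200,120),[(403,75)])[0]))
E
```

```text
mat D [[ 0.3861 -0.2797  0.002 ]
 [ 0.4174  0.0284  0.002 ]
 [ 0.7822 -0.0081  0.002 ]
 [ 0.754  -0.315   0.002 ]]
[[ 0.7843 -0.013   0.002 ]
 [ 0.4209  0.0198  0.002 ]
 [ 0.3936 -0.2316  0.002 ]]
wrist mat [[ 0.4166  0.0216  0.002 ]
 [ 0.7885 -0.0123  0.002 ]]
-5.475719613766029
-5.712080791139451
84.1896860279918
mat R [[0.4014 0.2785 0.002 ]
 [0.6584 0.2324 0.002 ]
 [0.6833 0.3789 0.002 ]]
[[0.6839 0.3755 0.002 ]
 [0.6587 0.2338 0.002 ]
 [0.4065 0.2716 0.002 ]
 [0.4285 0.4164 0.002 ]]
-8.519904362179497 0.25501768948294506
-9.100431472743555 0.25870108691285465
-98.63471803890911 0.14647112143585597
-100.09823057943454 0.1439042809367046
col base D [[ 0.7364 -0.1303  0.    ]] [[ 0.7448 -0.1401  0.    ]]
col base R [[0.6217 0.3167 0.    ]]
col top D [[ 0.7467 -0.1318  0.25  ]] bar pt [[ 0.6217 -0.1176  0.245 ]]
col top R (array([0.6232, 0.3109, 0.2361]), np.float64(0.00446110716604192))
tab top R (array([0.5195, 0.3268, 0.2906]), np.float64(0.001055985399389093))
bail ends (array([0.514 , 0.3344, 0.2091]), np.float64(0.08910359397989225)) (array([0.5244, 0.3223, 0.2603]), np.float64(0.0848383167166988))
post top wrist [[ 0.5045 -0.0014  0.12  ]] (array([ 0.5024, -0.0007,  0.1207]), np.float64(0.0014666044006945947))
hub top (array([ 0.553 , -0.1097,  0.0796]), np.float64(0.00018954110701280405)) [[ 0.5561 -0.1183  0.06  ]]
paddle top (array([ 0.6188, -0.2315,  0.2088]), np.float64(0.0030570258297281014))
```

move_arm:
  deltas:
    - [[-0.03,0,0,-6],[-0.06,0,0,-12],[-0.09,0.001,0,-18],[-0.115,0.001,0,-24],[-0.1215,0.001,0.02,-25],[-0.1215,0.001,0.04,-25],[-0.1215,0.001,0.07,-25],[-0.1215,0.001,0.07,-25],[-0.1215,0.001,0.07,-25]]
  gripper: 0.4

```text
t: 0.9
tcp_pos: [0.5017, -0.0006, 0.1678]
tool_rot: [0.976, 0.216, -0.003, -0.001]
force: [-0.9, -0.1, 0.6]
finger_gap: 0.399
```

```bash
python3 - <<'E'
from h import *
import pickle
S={}
for n in("scene","side","wrist"):
    s=manip.snapshot(n);S[n]=s
pickle.dump(S,open("s1.pkl","wb"))
save("w1",S["wrist"]["img"],k=1.5)
a=np.hstack([S["scene"]["img"][180:330,130:300],S["side"]["img"][110:260,190:360]]);save("d1",a,k=2.3)
s=manip.sense();print(s["tcp_pos"],s["tool_rot"],s["finger_gap"],s["t"])
E
```

```text
[ 0.50403826 -0.00106413  0.17001006] [9.76285580e-01 2.16486093e-01 4.25888029e-04 2.37214718e-04] 0.39851336290296885 1.05
```

View pics/w1.png

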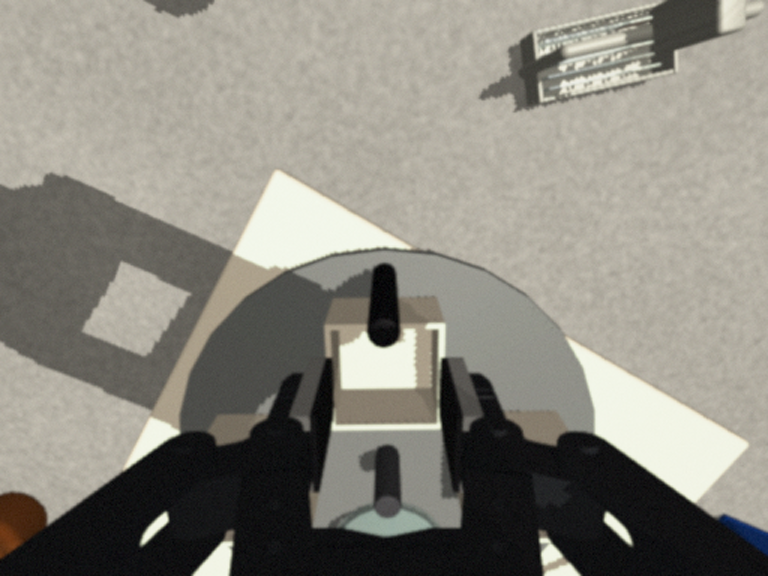

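View pics/d1.png

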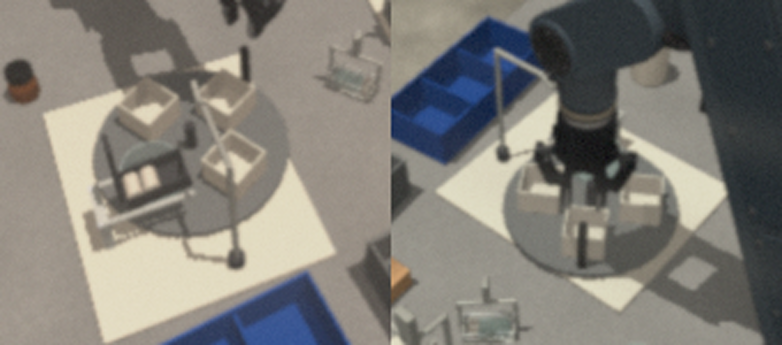

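```bash
python3 - <<'E'
from h import *
import pickle
S=pickle.load(open("s1.pkl","rb"))
np.set_printoptions(precision=4,suppress=True)
sc,si,w=S["scene"],S["side"],S["wrist"]
print(w["origin"],w["orientation"])
print("post",plane(w,[(384/1.5,334/1.5)],0.12))
for z in(.08,.07,.09): print("hub",plane(w,[(387/1.5,508/1.5)],z))
print("mat",plane(w,[(277/1.5,170/1.5),(748/1.5,443/1.5)],.002))
g=lambda o,x,y:(o[0]+x/2.3,o[1]+y/2.3)
print("col top D",tri(sc,g((130,180),231,160),si,g((190-170,110),497+0,52)))
a=np.hstack([cv2.resize(sc["img"][195:300,190:260],None,fx=5.5,fy=5.5,interpolation=2),cv2.resize(si["img"][125:230,230:300],None,fx=5.5,fy=5.5,interpolation=2)]);save("d1b",a)
E
```

```text
[0.4716 0.0665 0.3047] [0.9654 0.214  0.0321 0.1458]
post [[ 0.5032 -0.003   0.12  ]]
hub [[ 0.5555 -0.112   0.08  ]]
hub [[ 0.5593 -0.1199  0.07  ]]
hub [[ 0.5518 -0.104   0.09  ]]
mat [[ 0.42    0.022   0.002 ]
 [ 0.7934 -0.0133  0.002 ]]
col top D (array([ 0.7334, -0.125 ,  0.2381]), np.float64(0.0004346550029391481))
```

View pics/d1b.png

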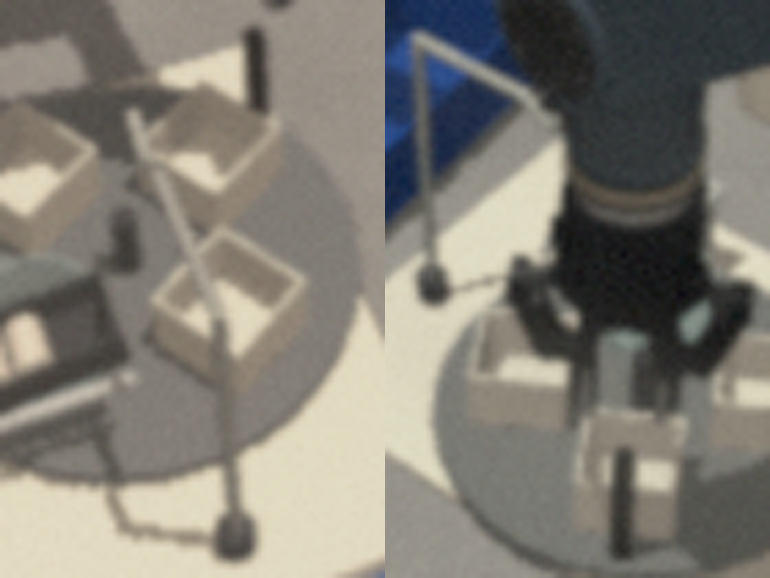

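move_arm:
  deltas:
    - [[0,0.001,0.02,0],[0,0.001,0.04,0],[0,0.001,0.055,0],[0,0.001,0.068,0],[0,0.001,0.078,0],[0,0.001,0.078,0],[0,0.001,0.078,0]]

```text
t: 1.63
tcp_pos: [0.5051, -0.0021, 0.0925]
tool_rot: [0.976, 0.217, 0.001, 0.0]
force: [0.3, 0.1, 0.3]
finger_gap: 0.397
```

move_arm:
  deltas:
    - [[0,0,0,0],[0,0,0,0],[0,0,0,0]]
  gripper: 0.25

```text
t: 1.88
tcp_pos: [0.5057, -0.0022, 0.0934]
tool_rot: [0.976, 0.217, 0.002, 0.001]
force: [0.5, -0.6, -0.2]
finger_gap: 0.252
```

```bash
python3 - <<'E'
from h import *
np.set_printoptions(precision=4,suppress=True)
s=manip.sense();p=s["tcp_pos"];M=R.from_quat(s["tool_rot"]).as_matrix();print(p,s["force"],s["finger_gap"],s["t"]);print(M)
w=manip.snapshot("wrist");save("w2",w["img"],k=1.2)
c=np.array([.5555,-.1125]);y=np.degrees(np.arctan2(M[1,0],M[0,0]));print("yaw",y)
for ph in range(115,177,5):
    t=c+.1225*np.array([np.cos(np.radians(ph)),np.sin(np.radians(ph))])
    d=M.T@np.array([*(t-p[:2]),0]);print(ph,d[:2].round(4),round(-(ph-90-y),1))
E
```

```text
[ 0.5057 -0.0022  0.0934] [ 0.4643 -0.6496 -0.1881] 0.25169645767661225 1.8833
[[ 0.9062  0.4229  0.0037]
 [ 0.4229 -0.9062 -0.0009]
 [ 0.003   0.0024 -1.    ]]
yaw 25.017220389010067
115 [-0.0015 -0.0015] 0.0
120 [-0.0122 -0.001 ] -5.0
125 [-0.0228  0.0004] -10.0
130 [-0.0332  0.0027] -15.0
135 [-0.0434  0.0059] -20.0
140 [-0.0533  0.01  ] -25.0
145 [-0.0628  0.0149] -30.0
150 [-0.0718  0.0206] -35.0
155 [-0.0803  0.0272] -40.0
160 [-0.0882  0.0344] -45.0
165 [-0.0954  0.0422] -50.0
170 [-0.1019  0.0507] -55.0
175 [-0.1076  0.0597] -60.0
```

View pics/w2.png

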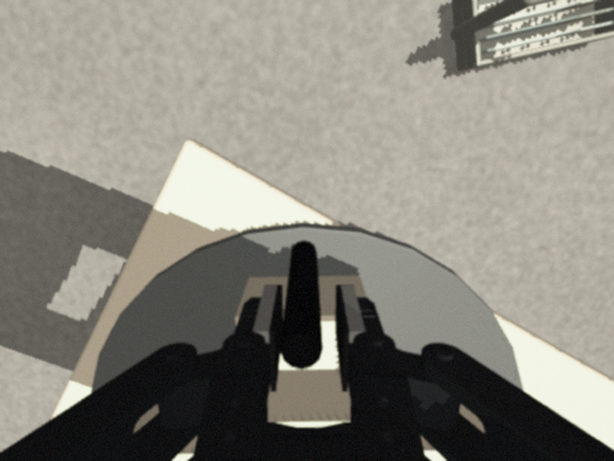

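move_arm:
  deltas:
    - [[-0.007,-0.001,0,-3],[-0.0122,-0.001,0,-5],[-0.0175,0,0,-7.5],[-0.0228,0.0004,0,-10],[-0.028,0.0016,0,-12.5],[-0.0332,0.0027,0,-15],[-0.0383,0.0043,0,-17.5],[-0.0434,0.0059,0,-20],[-0.0484,0.008,0,-22.5],[-0.0533,0.01,0,-25],[-0.0581,0.0125,0,-27.5],[-0.0628,0.0149,0,-30],[-0.0673,0.0178,0,-32.5],[-0.0718,0.0206,0,-35],[-0.0761,0.0239,0,-37.5],[-0.0803,0.0272,0,-40],[-0.0843,0.0308,0,-42.5],[-0.0882,0.0344,0,-45],[-0.0918,0.0383,0,-47.5],[-0.0918,0.0383,0,-47.5]]

```text
t: 3.6
tcp_pos: [0.4388, -0.0764, 0.0935]
tool_rot: [0.806, 0.591, 0.001, 0.002]
force: [-0.2, 0.8, -0.2]
finger_gap: 0.251
```

```bash
python3 - <<'E'
from h import *
import pickle
np.set_printoptions(precision=4,suppress=True)
s=manip.sense();p=s["tcp_pos"];M=R.from_quat(s["tool_rot"]).as_matrix();print(p,s["force"],s["finger_gap"],s["t"])
S={}
for n in("scene","side","wrist"): S[n]=manip.snapshot(n)
pickle.dump(S,open("s2.pkl","wb"))
a=np.hstack([S["scene"]["img"][180:330,130:300],S["side"]["img"][110:260,190:360]]);save("d2",a,k=2.3)
save("w3",S["wrist"]["img"],k=1.2)
c=np.array([.5555,-.1125]);y=np.degrees(np.arctan2(M[1,0],M[0,0]));print("yaw",y)
for ph in range(160,181,3):
    t=c+.1225*np.array([np.cos(np.radians(ph)),np.sin(np.radians(ph))])
    d=M.T@np.array([*(t-p[:2]),0]);print(ph,d[:2].round(4),round(-(ph-90-y),1))
E
```

```text
[ 0.4388 -0.0764  0.0935] [-0.2208  0.7737 -0.1534] 0.2514834536834131 3.6
yaw 72.50458368629839
160 [ 0.006  -0.0002] 2.5
163 [-0.0004 -0.0003] -0.5
166 [-0.0068 -0.0001] -3.5
169 [-0.0132  0.0004] -6.5
172 [-0.0195  0.0013] -9.5
175 [-0.0258  0.0026] -12.5
178 [-0.0321  0.0041] -15.5
```

View pics/d2.png

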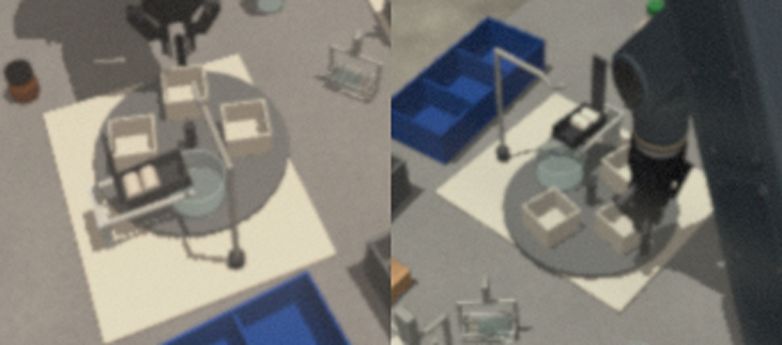

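View pics/w3.png

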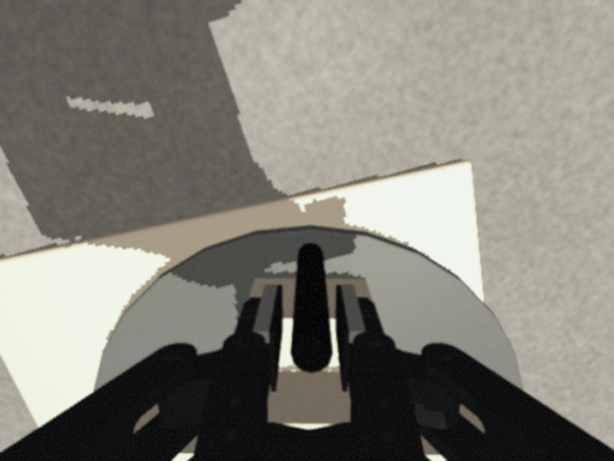

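move_arm:
  deltas:
    - [[-0.0036,-0.0002,0,-2],[-0.0068,-0.0001,0,-3.5],[-0.01,0.0002,0,-5],[-0.0132,0.0004,0,-6.5],[-0.0164,0.0008,0,-8],[-0.0195,0.0013,0,-9.5],[-0.0226,0.002,0,-11],[-0.0258,0.0026,0,-12.5],[-0.0275,0.003,0,-13.5],[-0.0275,0.003,0,-13.5]]

```text
t: 4.58
tcp_pos: [0.4336, -0.1029, 0.0934]
tool_rot: [0.732, 0.682, 0.001, 0.002]
force: [-0.5, 0.7, 0.4]
finger_gap: 0.246
```

```bash
python3 - <<'E'
from h import *
import pickle
np.set_printoptions(precision=4,suppress=True)
s=manip.sense();print(s["tcp_pos"],s["force"],s["finger_gap"],s["t"])
S={}
for n in("scene","side","wrist"): S[n]=manip.snapshot(n)
pickle.dump(S,open("s3.pkl","wb"))
save("sc3",S["scene"]["img"],(150,185,280,305),6)
save("si3",S["side"]["img"],(230,120,340,240),5)
save("w4",S["wrist"]["img"],k=1.2)
E
```

```text
[ 0.4336 -0.1029  0.0934] [-0.4595  0.7251  0.4111] 0.24602704816732113 4.5833
```

View pics/sc3.png

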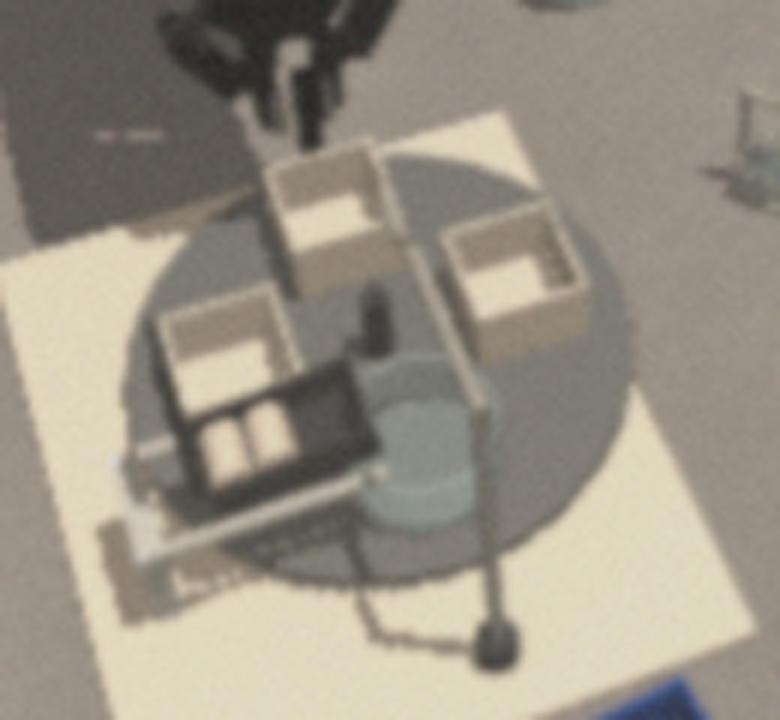

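View pics/si3.png

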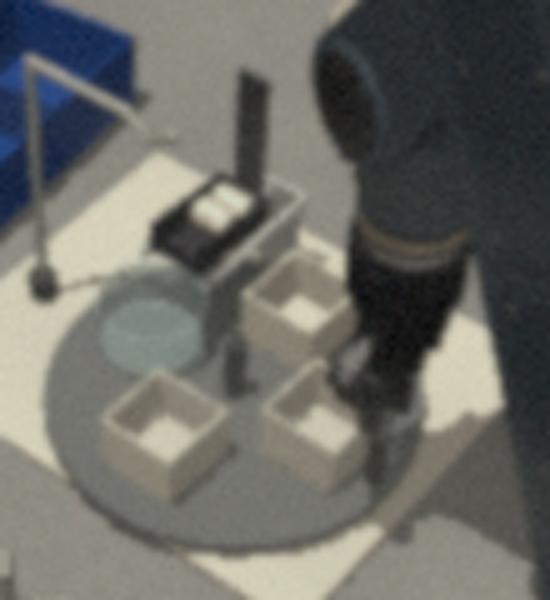

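View pics/w4.png

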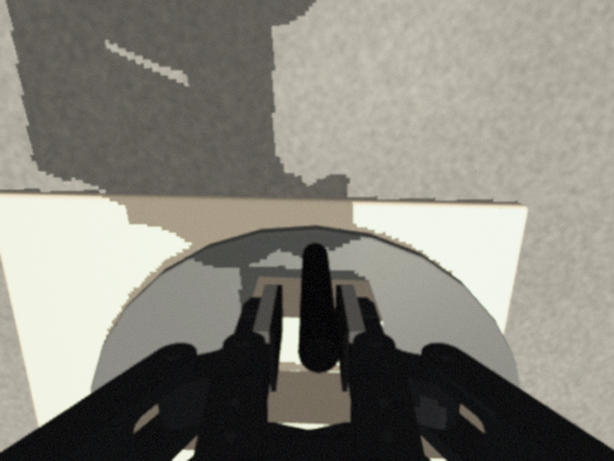

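```bash
python3 - <<'E'
from h import *
import pickle
np.set_printoptions(precision=4,suppress=True)
S=pickle.load(open("s3.pkl","rb"));sc,si,w=S["scene"],S["side"],S["wrist"]
a=lambda x,y:(150+x/6,185+y/6); b=lambda x,y:(230+x/5,120+y/5)
ct=tri(sc,a(482,393),si,b(33,65));print("coltop",ct)
print("base",plane(sc,[a(495,655)],0),plane(si,[b(43,290)],0))
print("bar end side @.24",plane(si,[b(170,138)],.24),"scene tip",plane(sc,[a(385,185)],.24))
print("hub",tri(sc,a(378,295),si,b(236,340)))
print("post",plane(w,[(319/1.2,358/1.2)],.12))
print("jar floor",plane(sc,[a(420,450)],.03),plane(si,[b(152,338)],.03))
print("jar rim side",plane(si,[b(154,302)],.07))
print("paddle",tri(sc,a(170,365),si,b(255,73)))
print("mat wrist",plane(w,[(527/1.2,205/1.2),(0,191/1.2)],.002))
# disc ellipse in scene: dark disc edge pts
for nm,im,f,pts in(("sc",sc,a,[(130,330),(122,400),(632,330),(628,395),(560,510),(480,560),(400,582),(290,570),(560,210),(480,165)]),("si",si,b,[(45,400),(60,455),(100,505),(160,538),(240,551),(320,538),(90,315)])):
  for z in(.02,.024):
    P=plane(im,[f(*q) for q in pts],z)[:,:2]
    A=np.c_[2*P,np.ones(len(P))];x=np.linalg.lstsq(A,(P**2).sum(1),rcond=None)[0];print(nm,z,x[:2],np.sqrt(x[2]+x[:2]@x[:2]))
E
```

```text
coltop (array([ 0.7333, -0.1263,  0.2352]), np.float64(0.002158480362704693))
base [[ 0.7338 -0.1294  0.    ]] [[ 0.7448 -0.1401  0.    ]]
bar end side @.24 [[ 0.6112 -0.1116  0.24  ]] scene tip [[ 0.6164 -0.1182  0.24  ]]
hub (array([ 0.5573, -0.1122,  0.0786]), np.float64(0.005264454739489603))
post [[ 0.4342 -0.1002  0.12  ]]
jar floor [[ 0.6265 -0.12    0.03  ]] [[ 0.6309 -0.1214  0.03  ]]
jar rim side [[ 0.6287 -0.1205  0.07  ]]
paddle (array([ 0.6283, -0.2374,  0.1981]), np.float64(0.012040344064317705))
mat wrist [[ 0.4211  0.0267  0.002 ]
 [ 0.3908 -0.2811  0.002 ]]
sc 0.02 [ 0.5541 -0.112 ] 0.13837674313300005
sc 0.024 [ 0.5568 -0.1129] 0.1378261315505344
si 0.02 [ 0.553  -0.1118] 0.13558190645214227
si 0.024 [ 0.5512 -0.1088] 0.135054544885725
```

move_arm:
  deltas:
    - [[0,0,0,0],[0,0,0,0],[0,0,0,0],[0,0,-0.02,0],[0,0,-0.045,0],[0,0,-0.08,0],[0,0,-0.12,0],[0,0,-0.16,7],[0,0,-0.2,14],[0,0,-0.24,21],[0,0,-0.26,28],[0,0,-0.26,35],[0,0,-0.26,42],[0,0,-0.26,49],[0,0,-0.26,56],[0,0,-0.26,63],[0,0,-0.26,70],[0,0,-0.26,77],[0,0,-0.26,84],[0,0,-0.26,91]]
  gripper: 0.4

```text
t: 6.4
tcp_pos: [0.432, -0.1021, 0.3531]
tool_rot: [0.999, -0.047, 0.002, 0.0]
force: [-0.4, 0.4, -0.3]
finger_gap: 0.403
```

```bash
python3 - <<'E'
from h import *
np.set_printoptions(precision=4,suppress=True)
s=manip.sense();p=s["tcp_pos"];M=R.from_quat(s["tool_rot"]).as_matrix();print(p,s["force"],s["finger_gap"],s["t"]);print(M)
print(M.T@(np.array([.60,-.21,.36])-p), np.degrees(np.arctan2(M[1,0],M[0,0])))
E
```

```text
[ 0.432  -0.1021  0.3531] [-0.354   0.379  -0.3129] 0.40261998627030304 6.4
[[ 0.9955 -0.0946  0.0032]
 [-0.0946 -0.9955 -0.0007]
 [ 0.0032  0.0004 -1.    ]]
[ 0.1775  0.0915 -0.0063] -5.427640701706269
```

move_arm:
  deltas:
    - [[0.03,0.015,0,0],[0.06,0.03,0,0],[0.09,0.045,0,0],[0.12,0.06,0,0],[0.15,0.075,0,0],[0.17,0.087,-0.006,0],[0.178,0.092,-0.006,0],[0.178,0.092,-0.006,0],[0.178,0.092,-0.006,0]]
  gripper: 0

```text
t: 7.15
tcp_pos: [0.5994, -0.2098, 0.3589]
tool_rot: [0.999, -0.047, 0.0, -0.0]
force: [-0.6, 0.4, -0.5]
finger_gap: 0.002
```

```bash
python3 - <<'E'
from h import *
import pickle
S={}
for n in("scene","side","wrist"): S[n]=manip.snapshot(n)
pickle.dump(S,open("s4.pkl","wb"))
save("w5",S["wrist"]["img"],k=1.5);save("sc5",S["scene"]["img"],(140,170,290,300),5)
save("si5",S["side"]["img"],(200,110,340,240),5)
E
```

```text
(no output)
```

View pics/w5.png

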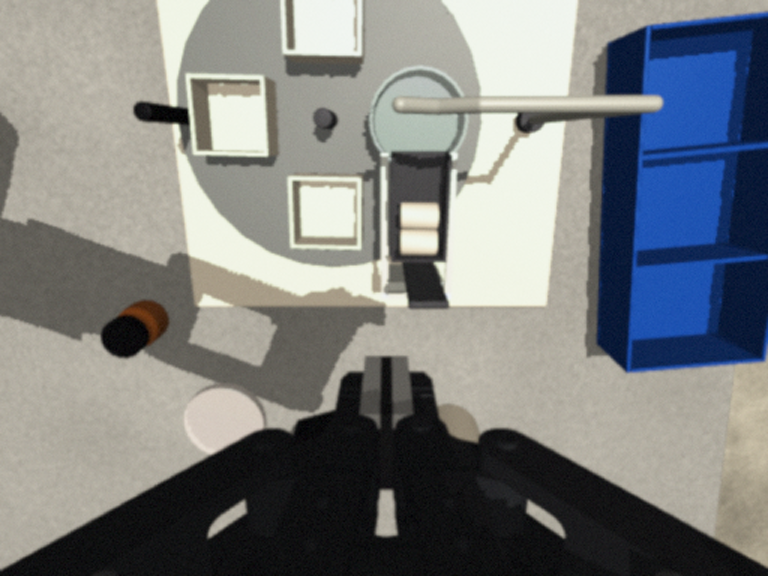

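View pics/sc5.png

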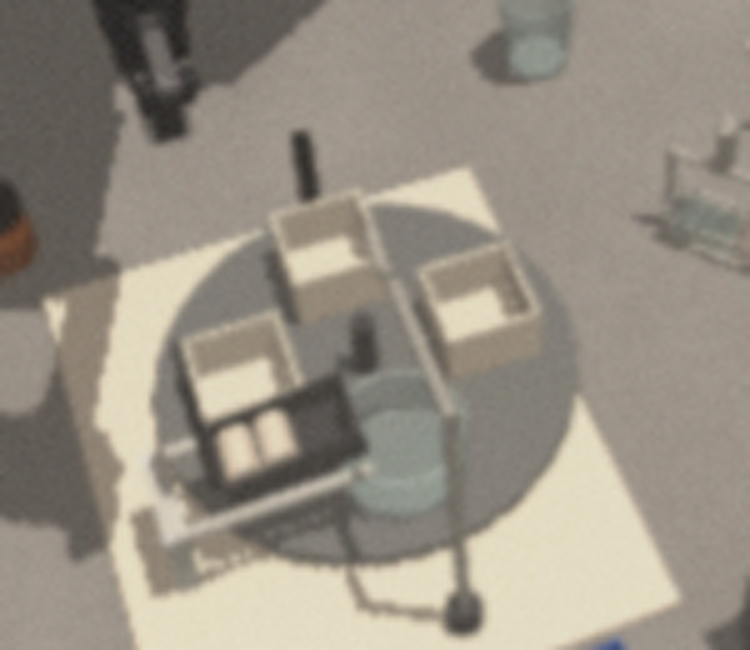

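View pics/si5.png

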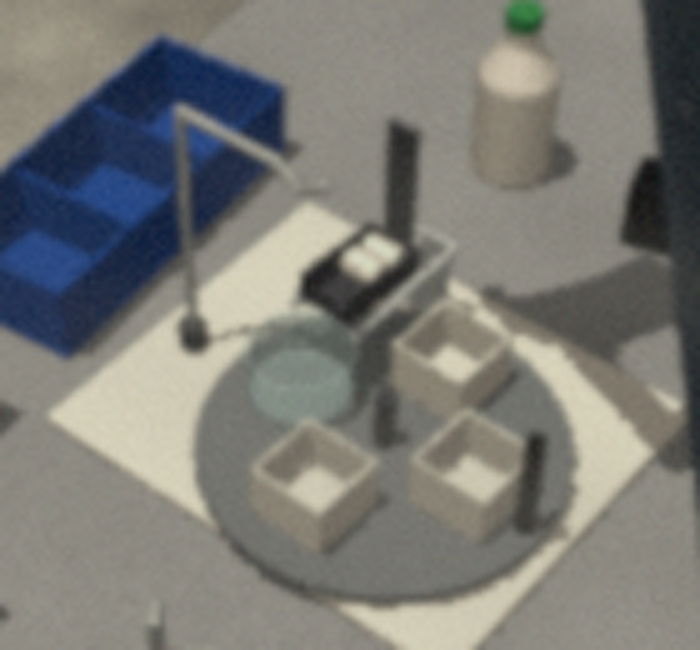

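```bash
python3 - <<'E'
from h import *
import pickle
np.set_printoptions(precision=4,suppress=True)
S=pickle.load(open("s4.pkl","rb"));w=S["wrist"]
k=lambda *l:[(x/1.5,y/1.5) for x,y in l]
img=w["img"];save("w5c",img,(70,0,460,220),2)
print("tip, col",plane(w,k((393,104),(661,103)),.238))
h=plane(w,k((400,104),(655,103)),.238);e=h[1]-h[0];print("hook yaw",np.degrees(np.arctan2(e[1],e[0])))
print("post",plane(w,k((142,110)),.12)); print("hub",plane(w,k((325,115)),.08))
print("base",plane(w,k((528,122)),.0))
m=plane(w,k((196,306),(545,306)),.002);e=m[1]-m[0];print("mat",np.degrees(np.arctan2(e[1],e[0])))
print("paddle outer top",plane(w,k((409,307),(447,307)),.204), "inner",plane(w,k((407,302),(446,302)),.204))
print("jar rim l,r,t",plane(w,k((369,115),(467,115),(418,66)),.07))
print("carts",plane(w,k((419,215),(419,242)),.11))
print("tips seen",proj(w,[manip.sense()["tcp_pos"]+[0,0,-.008]])*1.5)
E
```

```text
tip, col [[ 0.6111 -0.1196  0.238 ]
 [ 0.7417 -0.1318  0.238 ]]
hook yaw -5.337100418783188
post [[ 0.4338 -0.0998  0.12  ]]
hub [[ 0.5596 -0.1131  0.08  ]]
base [[ 0.7432 -0.1335 -0.    ]]
mat -5.437265928950995
paddle outer top [[ 0.6111 -0.2376  0.204 ]
 [ 0.6349 -0.2399  0.204 ]] inner [[ 0.6101 -0.2342  0.204 ]
 [ 0.6344 -0.2365  0.204 ]]
jar rim l,r,t [[ 0.5943 -0.1159  0.07  ]
 [ 0.6741 -0.1235  0.07  ]
 [ 0.6369 -0.0832  0.07  ]]
carts [[ 0.6268 -0.1951  0.11  ]
 [ 0.6252 -0.2166  0.11  ]]
tips seen [[386.6315 378.5664]]
```

View pics/w5c.png

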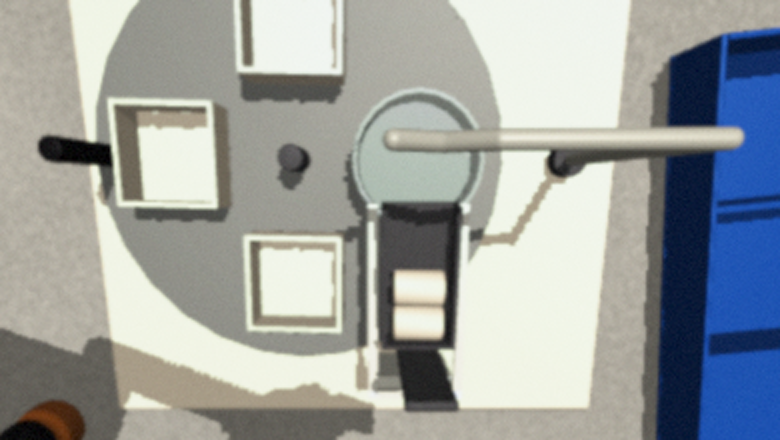

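move_arm:
  deltas:
    - [[0.013,0.028,0,0],[0.026,0.056,0,0],[0.026,0.056,0.03,0],[0.026,0.056,0.065,0],[0.026,0.056,0.1,0],[0.026,0.056,0.13,0],[0.026,0.056,0.155,0],[0.026,0.056,0.173,0],[0.026,0.056,0.173,0],[0.026,0.056,0.173,0]]

```text
t: 8.13
tcp_pos: [0.6191, -0.2665, 0.1865]
tool_rot: [0.999, -0.047, -0.0, -0.001]
force: [1.2, -0.3, 1.1]
finger_gap: 0.005
```

```bash
python3 - <<'E'
from h import *
import pickle
S={}
for n in("scene","side","wrist"): S[n]=manip.snapshot(n)
pickle.dump(S,open("s5.pkl","wb"))
save("w6",S["wrist"]["img"],k=1.5)
a=np.hstack([S["scene"]["img"][180:330,130:300],S["side"]["img"][110:260,190:360]]);save("d6",a,k=2.3)
s=manip.sense();print(s["tcp_pos"],s["force"])
E
```

```text
[ 0.62106622 -0.26787691  0.18928554] [-0.60963845 -0.00361222 -0.37692462]
```

View pics/w6.png

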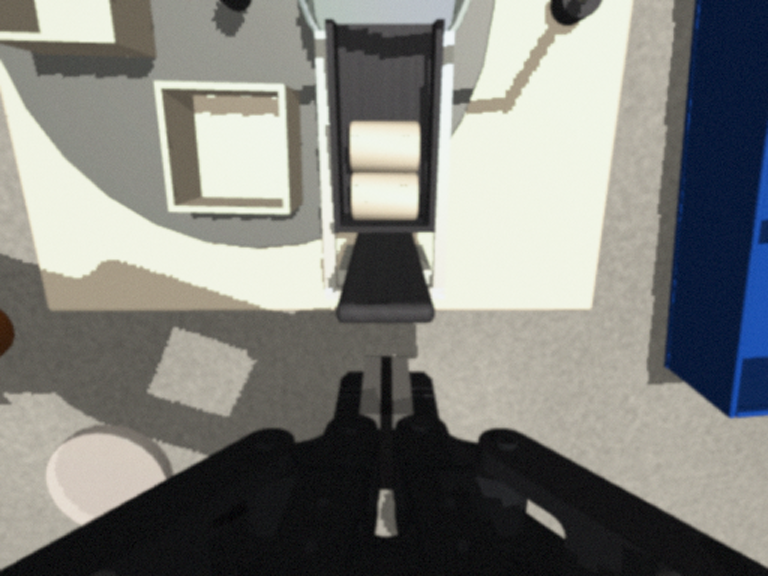

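View pics/d6.png

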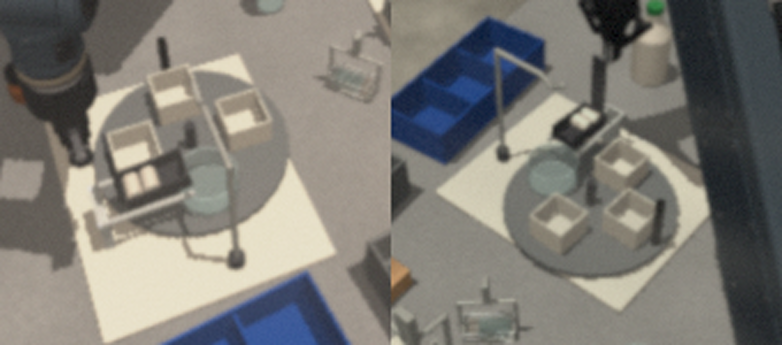

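move_arm:
  deltas:
    - [[0,-0.004,0,0],[0,-0.008,0.002,0],[0,-0.012,0.003,0],[0,-0.015,0.003,0],[0,-0.017,0.003,0],[0,-0.019,0.002,0],[0,-0.0208,0.001,0],[0,-0.0226,0,0],[0,-0.0244,-0.0015,0],[0,-0.0262,-0.003,0],[0,-0.028,-0.0045,0],[0,-0.0298,-0.006,0],[0,-0.0316,-0.0075,0],[0,-0.0334,-0.009,0],[0,-0.0352,-0.0105,0],[0,-0.037,-0.012,0],[0,-0.0388,-0.0135,0],[0,-0.0406,-0.0145,0],[0,-0.0424,-0.0155,0],[0,-0.0442,-0.0165,0]]

```text
t: 9.95
tcp_pos: [0.6255, -0.2242, 0.2066]
tool_rot: [0.999, -0.047, 0.003, 0.002]
force: [-1.8, -4.8, 4.6]
finger_gap: -0.001
```

```bash
python3 - <<'E'
from h import *
import pickle
S={}
for n in("scene","side","wrist"): S[n]=manip.snapshot(n)
save("w7",S["wrist"]["img"],k=1.2)
a=np.hstack([S["scene"]["img"][180:330,130:300],S["side"]["img"][110:260,190:360]]);save("d7",a,k=2.3)
s=manip.sense();print(s["tcp_pos"],s["force"])
E
```

```text
[ 0.62574386 -0.22387917  0.20655858] [-1.11970609 -3.5289235   4.81215455]
```

View pics/w7.png

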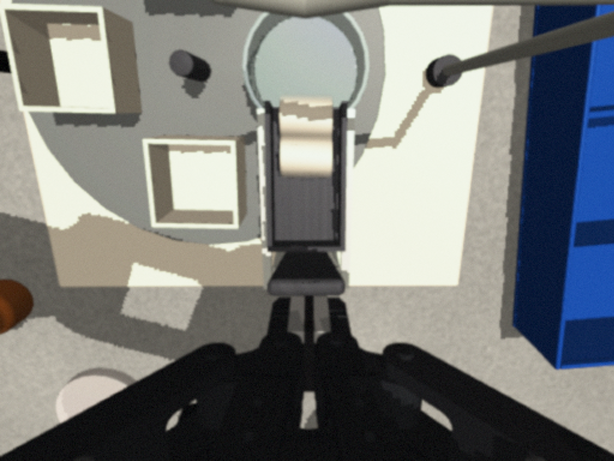

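View pics/d7.png

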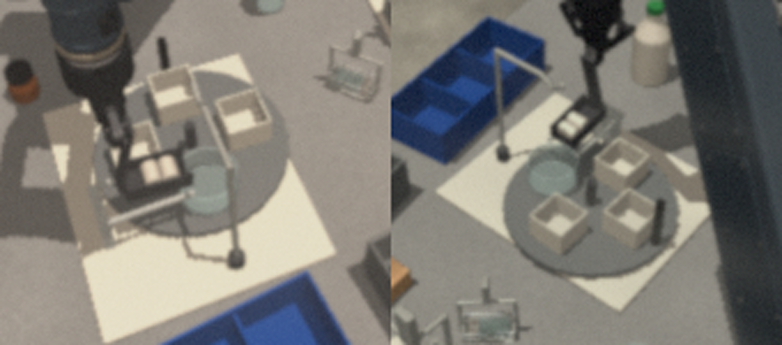

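move_arm:
  deltas:
    - [[0,0,0,0],[0,-0.0015,-0.001,0],[0,-0.003,-0.002,0],[0,-0.0045,-0.003,0],[0,-0.006,-0.004,0],[0,-0.0075,-0.005,0],[0,-0.009,-0.006,0],[0,-0.0105,-0.007,0],[0,-0.012,-0.008,0],[0,-0.0135,-0.009,0],[0,-0.015,-0.0095,0],[0,-0.0165,-0.01,0],[0,-0.018,-0.0105,0],[0,-0.0195,-0.011,0],[0,-0.021,-0.0115,0],[0,-0.0225,-0.012,0],[0,-0.024,-0.0125,0],[0,-0.0255,-0.013,0],[0,-0.027,-0.0135,0],[0,-0.027,-0.0135,0]]

```text
t: 11.77
tcp_pos: [0.6282, -0.1966, 0.2201]
tool_rot: [0.999, -0.047, 0.004, 0.001]
force: [-0.9, -1.1, 1.3]
finger_gap: 0.004
```

```bash
python3 - <<'E'
from h import *
import pickle
S={}
for n in("scene","side","wrist"): S[n]=manip.snapshot(n)
save("w8",S["wrist"]["img"],k=1.2)
a=np.hstack([S["scene"]["img"][180:330,130:300],S["side"]["img"][110:260,190:360]]);save("d8",a,k=2.3)
s=manip.sense();print(s["tcp_pos"],s["force"])
E
```

```text
[ 0.62821257 -0.19694762  0.22003754] [-0.48293888 -1.03301002  1.15527387]
```

View pics/w8.png

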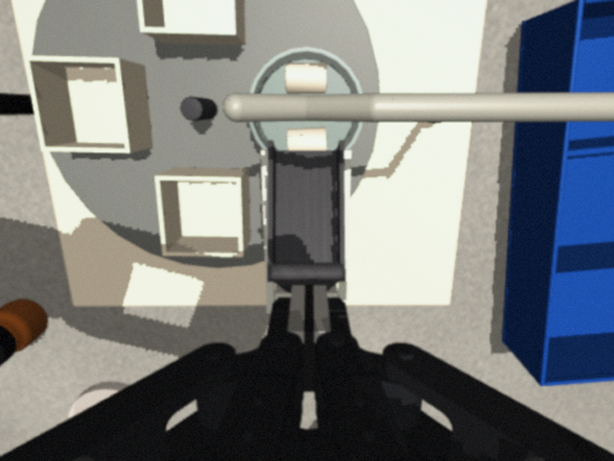

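View pics/d8.png

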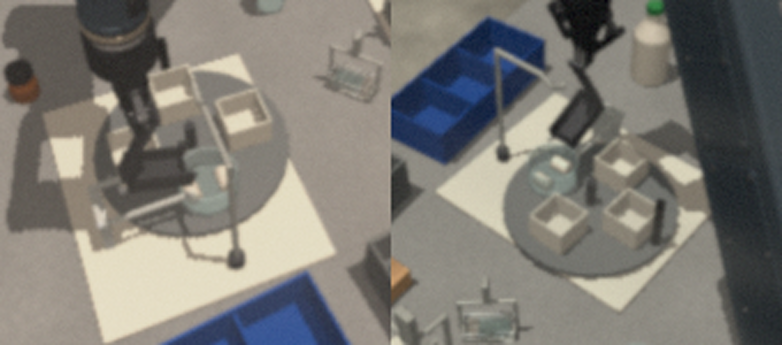

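move_arm:
  deltas:
    - [[0,0.004,0.002,0],[0,0.008,0.004,0],[0,0.012,0.006,0],[0,0.016,0.008,0],[0,0.02,0.01,0],[0,0.024,0.012,0],[0,0.028,0.014,0],[0,0.032,0.017,0],[0,0.036,0.02,0],[0,0.04,0.023,0],[0,0.044,0.026,0],[0,0.048,0.028,0],[0,0.052,0.03,0],[0,0.056,0.031,0],[0,0.062,0.031,0],[0,0.07,0.02,0],[0,0.078,0,0],[0,0.085,-0.03,0],[0,0.085,-0.06,0],[0,0.085,-0.095,0]]

```text
t: 13.58
tcp_pos: [0.6186, -0.2807, 0.3146]
tool_rot: [0.999, -0.047, 0.002, -0.0]
force: [0.0, 0.2, -0.2]
finger_gap: 0.002
```

```bash
python3 - <<'E'
from h import *
import pickle
np.set_printoptions(precision=4,suppress=True)
S={}
for n in("scene","side","wrist"): S[n]=manip.snapshot(n)
pickle.dump(S,open("s6.pkl","wb"))
save("w9",S["wrist"]["img"],k=1.2)
save("sc9",S["scene"]["img"],(255,125,395,245),5)
save("si9",S["side"]["img"],(120,215,270,355),5)
s=manip.sense();p=s["tcp_pos"];print(p,s["force"],s["q"])
E
```

```text
[ 0.6211 -0.2818  0.3192] [-1.2541  0.2533 -0.9874] [-0.5906  0.5332  1.1914  0.0027  1.4021 -0.4976]
```

View pics/w9.png

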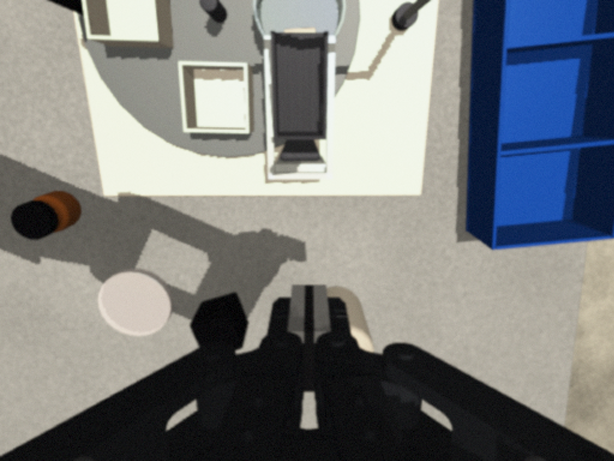

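View pics/sc9.png

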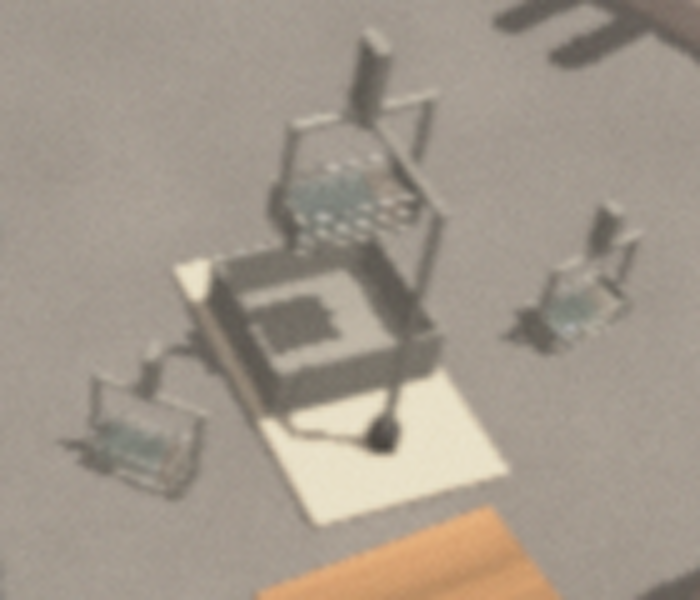

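View pics/si9.png

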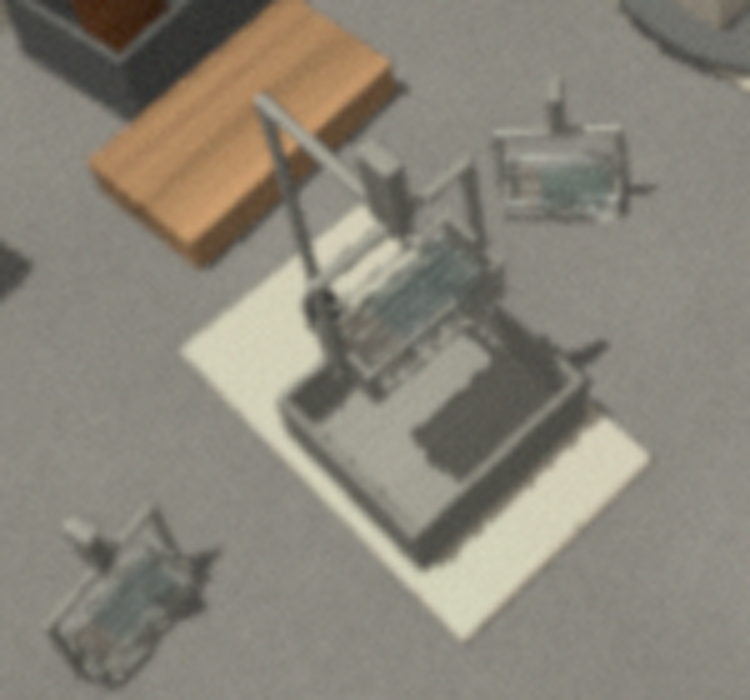

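move_arm:
  deltas:
    - [[0,0,-0.02,0],[-0.006,-0.02,-0.05,-5],[-0.013,-0.05,-0.06,-11],[-0.022,-0.085,-0.06,-17],[-0.032,-0.12,-0.06,-23],[-0.041,-0.155,-0.06,-29],[-0.05,-0.19,-0.06,-35],[-0.06,-0.225,-0.06,-41],[-0.069,-0.26,-0.06,-47],[-0.078,-0.295,-0.06,-53],[-0.088,-0.33,-0.06,-59],[-0.097,-0.365,-0.06,-65],[-0.106,-0.4,-0.06,-71],[-0.116,-0.435,-0.06,-77],[-0.125,-0.47,-0.06,-82],[-0.134,-0.505,-0.06,-86],[-0.144,-0.54,-0.055,-86],[-0.153,-0.575,-0.05,-86],[-0.1585,-0.597,-0.045,-86],[-0.1585,-0.597,-0.04,-86]]
  gripper: 0.6

```text
t: 15.4
tcp_pos: [0.5158, 0.332, 0.3515]
tool_rot: [0.761, 0.649, 0.002, 0.005]
force: [0.4, 0.3, 0.0]
finger_gap: 0.602
```

move_arm:
  deltas:
    - [[0,0,0,0],[0,0,0,0],[0,0,0,0],[0,0,0,0]]

```text
t: 15.73
tcp_pos: [0.5162, 0.3309, 0.3516]
tool_rot: [0.761, 0.649, 0.002, 0.005]
force: [-0.3, -0.0, 0.5]
finger_gap: 0.6
```

```bash
python3 - <<'E'
from h import *
import pickle
np.set_printoptions(precision=4,suppress=True)
S={}
for n in("scene","side","wrist"): S[n]=manip.snapshot(n)
pickle.dump(S,open("s7.pkl","wb"))
save("w10",S["wrist"]["img"],k=1.5)
a=np.hstack([S["scene"]["img"][110:260,240:400],S["side"]["img"][200:350,120:280]]);save("d10",a,k=2.4)
s=manip.sense();p=s["tcp_pos"];M=R.from_quat(s["tool_rot"]).as_matrix();print(p,s["t"]);print(M)
E
```

```text
[0.5164 0.3312 0.352 ] 15.8833
[[ 0.1583  0.9873  0.0102]
 [ 0.9874 -0.1583 -0.0045]
 [-0.0028  0.0108 -0.9999]]
```

View pics/w10.png

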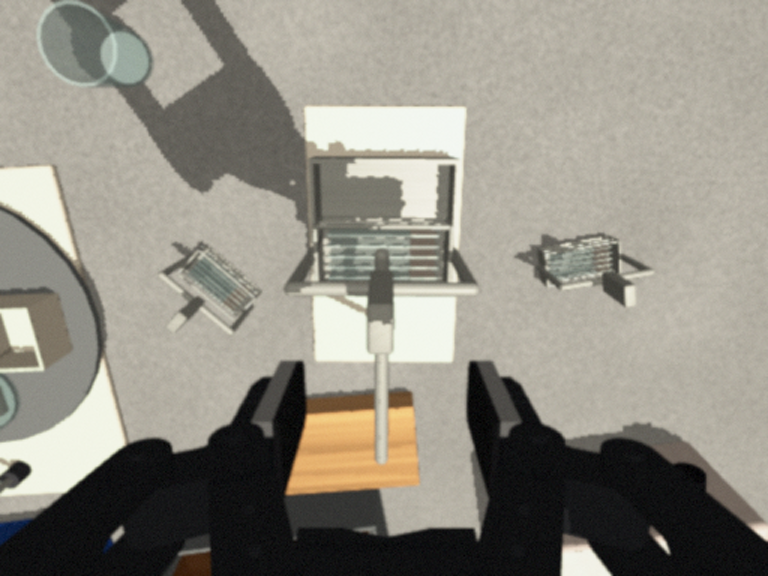

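View pics/d10.png

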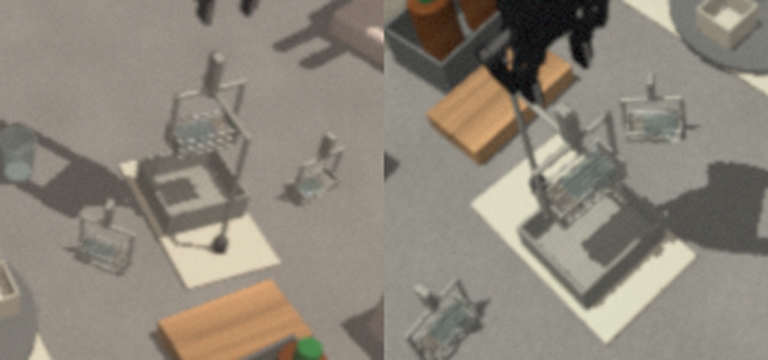

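```bash
python3 - <<'E'
from h import *
import pickle
np.set_printoptions(precision=4,suppress=True)
S=pickle.load(open("s7.pkl","rb"));w=S["wrist"]
k=lambda *l:[(x/1.5,y/1.5) for x,y in l]
save("w10c",w["img"],(180,120,330,320),3)
t=plane(w,k((368,351),(392,351),(370,318),(392,318)),.291);print("tab",t,t.mean(0))
b=plane(w,k((292,288),(474,289)),.232);e=b[1]-b[0];print("bail",b,b.mean(0),np.degrees(np.arctan2(e[1],e[0])),np.linalg.norm(e))
h=plane(w,k((381,345),(381,464)),.238);e=h[1]-h[0];print("hook",h,np.degrees(np.arctan2(e[1],e[0])))
m=plane(w,k((306,107),(466,107),(314,361),(454,361)),.002);
for i,j in((0,1),(2,3)):
  e=m[j]-m[i];print("mat",np.degrees(np.arctan2(e[1],e[0]))-90)
E
```

```text
tab [[0.5289 0.3201 0.291 ]
 [0.5306 0.3305 0.291 ]
 [0.5138 0.3236 0.291 ]
 [0.5153 0.3328 0.291 ]] [0.5222 0.3267 0.291 ]
bail [[0.512  0.2786 0.232 ]
 [0.5283 0.3767 0.232 ]] [0.5202 0.3277 0.232 ] 80.59784277804792 0.09937804906188111
hook [[0.5505 0.3217 0.238 ]
 [0.6275 0.3091 0.238 ]] -9.291234441218663
mat -9.134638798156331
mat -9.043020541489142
```

View pics/w10c.png

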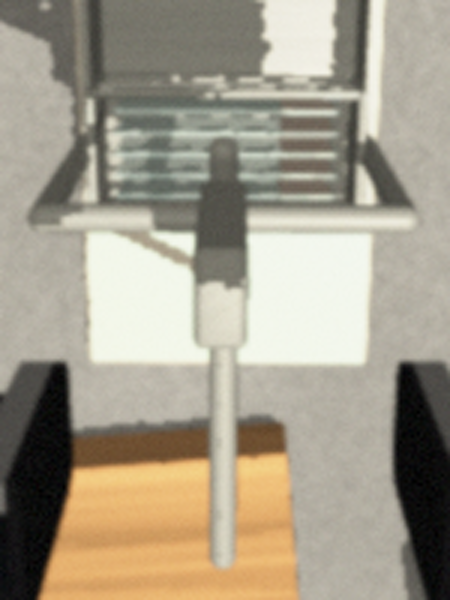

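move_arm:
  deltas:
    - [[-0.003,0.0045,0.01,0],[-0.003,0.0045,0.025,0],[-0.003,0.0045,0.04,0],[-0.003,0.0045,0.055,0],[-0.003,0.0045,0.07,0],[-0.003,0.0045,0.08,0],[-0.003,0.0045,0.088,0],[-0.003,0.0045,0.094,0],[-0.003,0.0045,0.094,0],[-0.003,0.0045,0.094,0]]

```text
t: 16.72
tcp_pos: [0.5216, 0.3271, 0.2582]
tool_rot: [0.761, 0.649, 0.003, 0.005]
force: [0.1, 0.6, 0.4]
finger_gap: 0.599
```

```bash
python3 - <<'E'
from h import *
import pickle
np.set_printoptions(precision=4,suppress=True)
s=manip.sense();print(s["tcp_pos"],s["force"],R.from_quat(s["tool_rot"]).as_matrix())
w=manip.snapshot("wrist");save("w11",w["img"],k=1.5)
E
```

```text
[0.5216 0.3271 0.2582] [0.126  0.6094 0.4435] [[ 0.1584  0.9873  0.0105]
 [ 0.9874 -0.1584 -0.0044]
 [-0.0027  0.0111 -0.9999]]
```

View pics/w11.png

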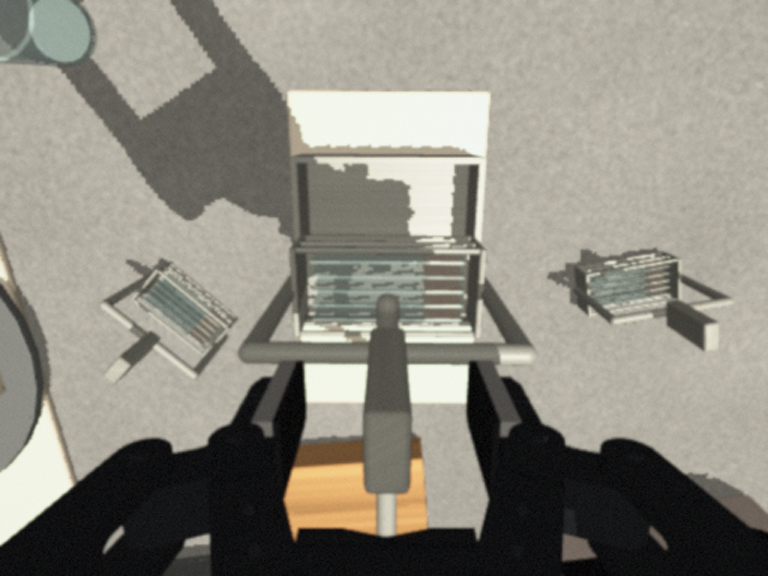

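move_arm:
  deltas:
    - [[0,0,0,0],[0,0,0,0],[0,0,0,0],[0,0,0,0],[0,0,0,0],[0,0,0,0],[0,0,0,0],[0,0,0,0]]
  gripper: 0
  squeeze: 60

```text
t: 17.43
tcp_pos: [0.522, 0.3273, 0.2593]
tool_rot: [0.761, 0.649, 0.004, 0.005]
force: [-0.8, -0.5, 3.9]
finger_gap: 0.132
```

```bash
python3 - <<'E'
from h import *
np.set_printoptions(precision=4,suppress=True)
s=manip.sense();print(s["tcp_pos"],s["force"],s["finger_gap"])
w=manip.snapshot("wrist");save("w12",w["img"],k=1.2)
E
```

```text
[0.522  0.3273 0.2593] [-0.8163 -0.5089  3.8659] 0.13177975227650962
```

View pics/w12.png

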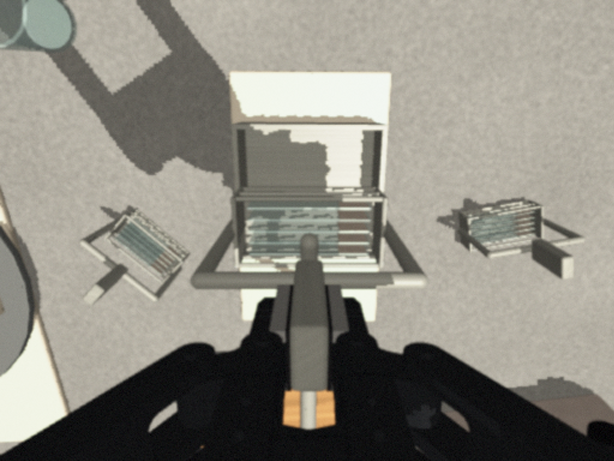

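move_arm:
  deltas:
    - [[0,0,-0.003,0],[0,0,-0.007,0],[0,0,-0.012,0],[0,0,-0.017,0],[0,0,-0.021,0],[0,0,-0.024,0],[0,0,-0.025,0],[0,0,-0.025,0],[0,0,-0.025,0]]

```text
t: 18.23
tcp_pos: [0.5216, 0.3274, 0.2843]
tool_rot: [0.761, 0.649, 0.003, 0.005]
force: [-0.3, -0.8, -3.0]
finger_gap: 0.129
```

```bash
python3 - <<'E'
from h import *
np.set_printoptions(precision=4,suppress=True)
s=manip.sense();print(s["tcp_pos"],s["force"],s["ft_torque"],s["finger_gap"])
S={}
for n in("scene","side","wrist"): S[n]=manip.snapshot(n)
save("w13",S["wrist"]["img"],k=1.2)
a=np.hstack([S["scene"]["img"][110:260,240:400],S["side"]["img"][200:350,120:280]]);save("d13",a,k=2.4)
E
```

```text
[0.5216 0.3274 0.2843] [-0.2632 -0.7952 -2.9719] [ 0.002  -0.0146 -0.0042] 0.12935012087970596
```

View pics/w13.png

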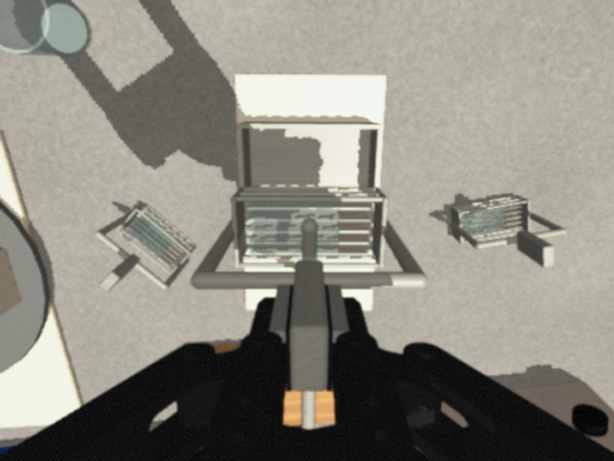

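View pics/d13.png

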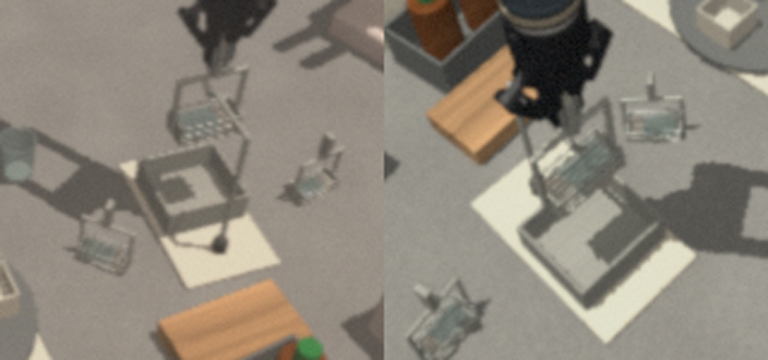

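move_arm:
  deltas:
    - [[0,-0.003,0,0],[0,-0.008,0,0],[0,-0.014,0,0],[0,-0.021,0,0],[0,-0.028,0,0],[0,-0.035,0,0],[0,-0.042,0,0],[0,-0.049,0,0],[0,-0.056,0,0],[0,-0.063,0,0],[0,-0.069,0,0],[0,-0.073,0,0],[0,-0.075,-0.002,0],[0,-0.075,-0.008,0],[0,-0.075,-0.016,0],[0,-0.075,-0.026,0],[0,-0.075,-0.036,0],[0,-0.075,-0.044,0],[0,-0.075,-0.046,0],[0,-0.075,-0.046,0]]

```text
t: 20.05
tcp_pos: [0.4476, 0.3396, 0.3304]
tool_rot: [0.761, 0.649, 0.005, 0.006]
force: [-0.0, 0.2, -3.8]
finger_gap: 0.135
```

```bash
python3 - <<'E'
from h import *
np.set_printoptions(precision=4,suppress=True)
s=manip.sense();p=s["tcp_pos"];M=R.from_quat(s["tool_rot"]).as_matrix();print(p,s["force"],s["ft_torque"],s["finger_gap"],s["t"]);print(M,np.degrees(np.arctan2(M[1,0],M[0,0])))
S={}
for n in("scene","side","wrist"): S[n]=manip.snapshot(n)
a=np.hstack([S["scene"]["img"][110:260,240:400],S["side"]["img"][200:350,120:280]]);save("d14",a,k=2.4)
save("w14",S["wrist"]["img"],k=1.2)
print(M.T@(np.array([.558,-.1145,.33])-p))
E
```

```text
[0.4476 0.3396 0.3304] [-0.0238  0.2339 -3.8245] [-0.0295  0.0251  0.013 ] 0.1350396126192824 20.05
[[ 0.1585  0.9873  0.0143]
 [ 0.9874 -0.1585 -0.0027]
 [-0.0004  0.0146 -0.9999]] 80.87989081654177
[-0.4309  0.1809  0.0032]
```

View pics/d14.png

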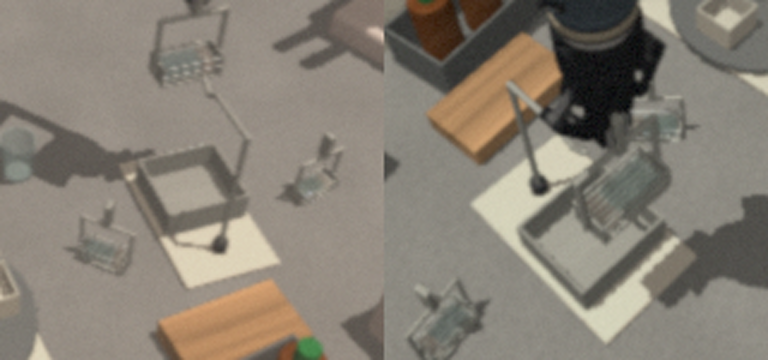

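View pics/w14.png

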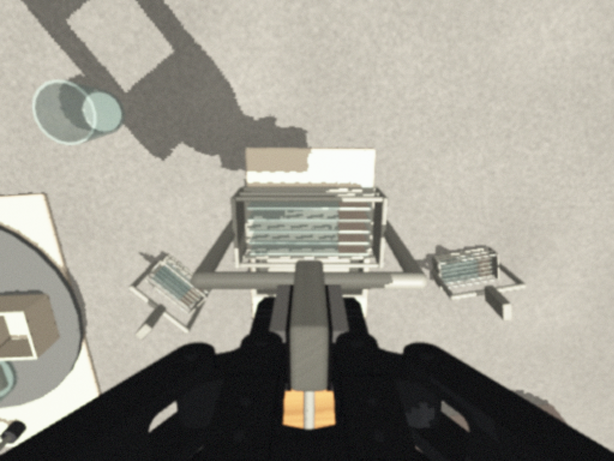

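move_arm:
  deltas:
    - [[-0.0065,0.0027,0,0],[-0.0194,0.0081,0,0],[-0.0388,0.0163,0,0],[-0.0625,0.0262,0,-0.5],[-0.0884,0.0371,0,-1],[-0.1142,0.048,0,-1.5],[-0.1401,0.0588,0,-2],[-0.1659,0.0697,0,-2.5],[-0.1918,0.0805,0,-3],[-0.2177,0.0914,0,-3.5],[-0.2435,0.1023,0,-3.8],[-0.2694,0.1131,0,-3.8],[-0.2952,0.124,0,-3.8],[-0.3211,0.1348,0,-3.8],[-0.347,0.1457,0,-3.8],[-0.3707,0.1557,0,-3.8],[-0.3922,0.1647,0,-3.8],[-0.4095,0.172,0,-3.8],[-0.4224,0.1774,0,-3.8],[-0.431,0.181,0,-3.8]]

```text
t: 21.87
tcp_pos: [0.557, -0.1169, 0.3312]
tool_rot: [0.74, 0.673, 0.002, 0.005]
force: [-0.4, -0.3, -3.3]
finger_gap: 0.128
```

move_arm:
  deltas:
    - [[0,0,0,0],[0,0,0,0],[0,0,0,0]]

```text
t: 22.12
tcp_pos: [0.5565, -0.1159, 0.3309]
tool_rot: [0.739, 0.673, 0.002, 0.004]
force: [0.3, 0.4, -3.1]
finger_gap: 0.134
```

```bash
python3 - <<'E'
from h import *
import pickle
np.set_printoptions(precision=4,suppress=True)
s=manip.sense();p=s["tcp_pos"];M=R.from_quat(s["tool_rot"]).as_matrix();print(p,s["force"],s["ft_torque"],s["finger_gap"],s["t"]);print(M,np.degrees(np.arctan2(M[1,0],M[0,0])))
S={}
for n in("scene","side","wrist"): S[n]=manip.snapshot(n)
pickle.dump(S,open("s8.pkl","wb"))
a=np.hstack([S["scene"]["img"][150:310,140:290],S["side"]["img"][90:250,200:350]]);save("d15",a,k=2.5)
save("w15",S["wrist"]["img"],k=1.5)
E
```

```text
[ 0.5565 -0.1159  0.3309] [ 0.3306  0.3965 -3.1074] [-0.0285 -0.0142 -0.0077] 0.13374623551304424 22.1167
[[ 0.0936  0.9956  0.0087]
 [ 0.9956 -0.0936 -0.0033]
 [-0.0025  0.009  -1.    ]] 84.62871150539519
```

View pics/d15.png

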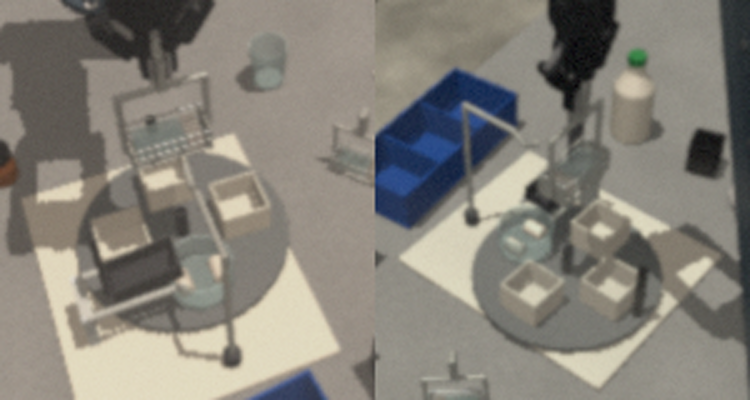

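View pics/w15.png

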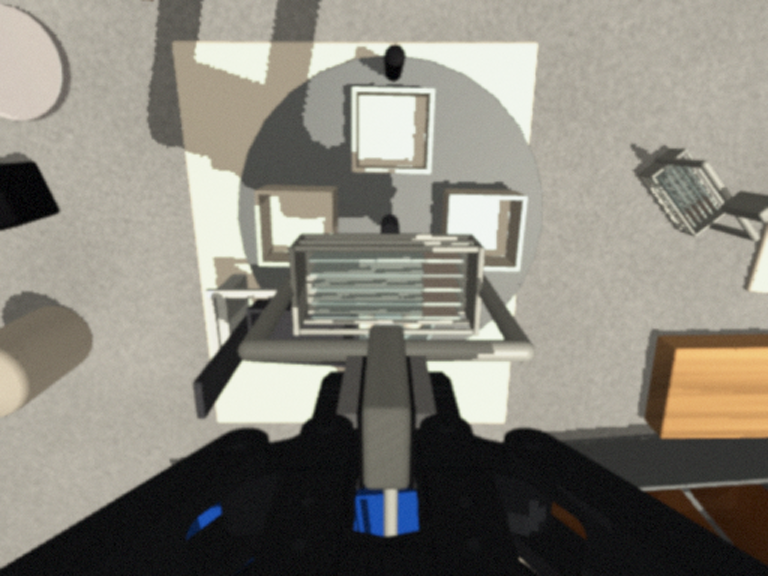

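```bash
python3 - <<'E'
from h import *
import pickle
np.set_printoptions(precision=4,suppress=True)
S=pickle.load(open("s8.pkl","rb"));w=S["wrist"]
k=lambda *l:[(x/1.5,y/1.5) for x,y in l]
print("hook pts",plane(w,k((391,497),(391,532)),.238))
b=plane(w,k((246,349),(528,350)),.3036);e=b[1]-b[0];print("bail",b,b.mean(0),np.degrees(np.arctan2(e[1],e[0])),np.linalg.norm(e))
print("post",plane(w,k((395,52)),.12))
m=plane(w,k((173,42),(538,42),(217,422),(505,422)),.002)
for i,j in((0,1),(2,3)):
  e=m[j]-m[i];print("mat",np.degrees(np.arctan2(e[1],e[0]))-90)
save("h15",w["img"],(225,300,295,384),6)
E
```

```text
hook pts [[ 0.6753 -0.125   0.238 ]
 [ 0.6998 -0.1272  0.238 ]]
bail [[ 0.5496 -0.1668  0.3036]
 [ 0.5593 -0.0653  0.3036]] [ 0.5544 -0.1161  0.3036] 84.5220948408972 0.10203322495928932
post [[ 0.4316 -0.0996  0.12  ]]
mat -5.325749953349117
mat -5.245716385727803
```

View pics/h15.png

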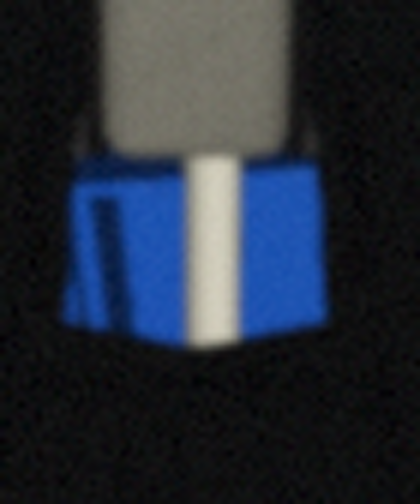

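move_arm:
  deltas:
    - [[0.001,0,0.005,0],[0.002,0,0.015,0],[0.0024,0,0.027,0],[0.0024,0,0.037,0],[0.0024,0,0.044,0],[0.0024,0.001,0.0465,0],[0.0024,0.004,0.0465,0],[0.0024,0.01,0.0465,0],[0.0024,0.017,0.0465,0],[0.0024,0.024,0.0465,0],[0.0024,0.031,0.0465,0],[0.0024,0.038,0.0465,0],[0.0024,0.045,0.047,0],[0.0024,0.052,0.047,0],[0.0024,0.059,0.047,0],[0.0024,0.066,0.047,0],[0.0024,0.072,0.047,0],[0.0024,0.077,0.047,0],[0.0024,0.0795,0.047,0],[0.0024,0.0795,0.047,0]]

```text
t: 23.93
tcp_pos: [0.6371, -0.1211, 0.2849]
tool_rot: [0.739, 0.674, 0.002, 0.005]
force: [1.5, 0.4, -2.5]
finger_gap: 0.127
```

```bash
python3 - <<'E'
from h import *
import pickle
np.set_printoptions(precision=4,suppress=True)
s=manip.sense();p=s["tcp_pos"];M=R.from_quat(s["tool_rot"]).as_matrix();print(p,s["force"],s["ft_torque"],s["finger_gap"],s["t"]);print(M)
S={}
for n in("scene","side","wrist"): S[n]=manip.snapshot(n)
pickle.dump(S,open("s9.pkl","wb"))
a=np.hstack([S["scene"]["img"][160:310,140:280],S["side"]["img"][90:240,210:350]]);save("d16",a,k=2.8)
save("w16",S["wrist"]["img"],k=1.5)
E
```

```text
[ 0.6371 -0.1211  0.2849] [ 1.4773  0.3979 -2.4607] [-0.0127  0.025   0.0086] 0.12744624268507448 23.9333
[[ 0.0927  0.9956  0.0098]
 [ 0.9957 -0.0926 -0.0042]
 [-0.0032  0.0102 -0.9999]]
```

View pics/d16.png

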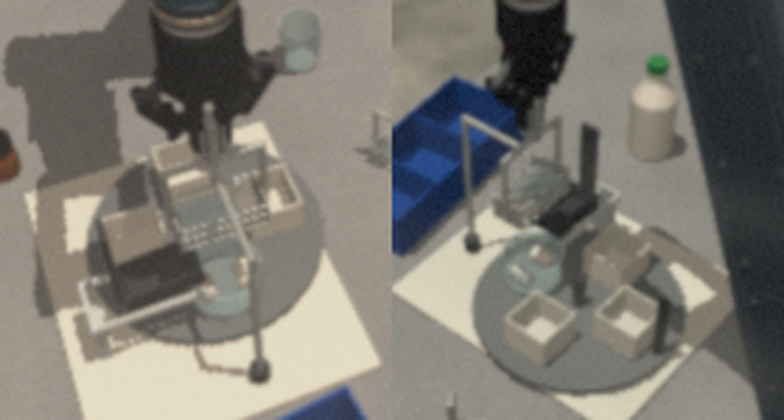

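View pics/w16.png

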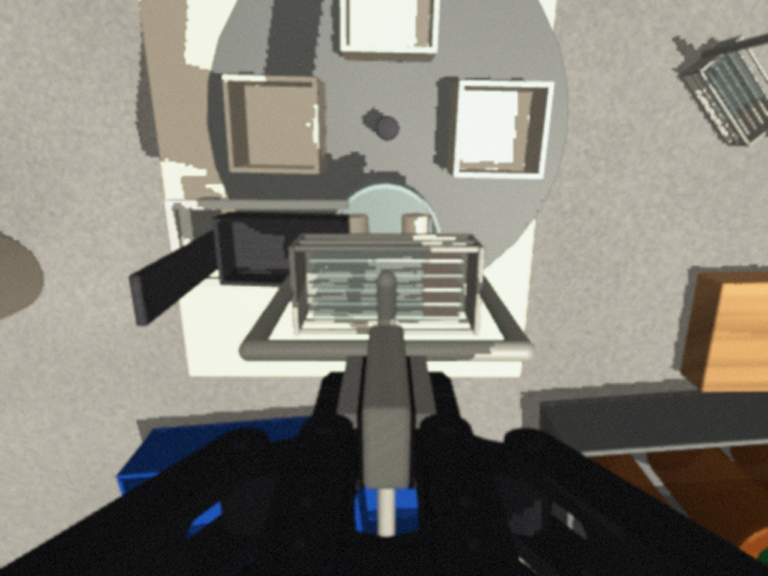

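move_arm:
  deltas:
    - [[0,0,0.002,0],[0,0,0.005,0],[0,0,0.008,0],[0,0,0.011,0],[0,0,0.014,0],[0,0,0.0165,0],[0,0,0.019,0],[0,0,0.021,0],[0,0,0.0225,0],[0,0,0.0235,0],[0,0,0.0245,0],[0,0,0.0245,0]]

```text
t: 25.08
tcp_pos: [0.6363, -0.1209, 0.2603]
tool_rot: [0.739, 0.673, 0.002, 0.004]
force: [0.7, 0.1, -3.9]
finger_gap: 0.133
```

```bash
python3 - <<'E'
from h import *
import pickle
np.set_printoptions(precision=4,suppress=True)
s=manip.sense();p=s["tcp_pos"];print(p,s["force"],s["ft_torque"],s["finger_gap"],s["t"])
w=manip.snapshot("wrist");save("w17",w["img"],k=1.5)
E
```

```text
[ 0.6363 -0.1209  0.2603] [ 0.6887  0.0602 -3.9388] [-0.0192 -0.0382 -0.0052] 0.13302803517395412 25.0833
```

View pics/w17.png

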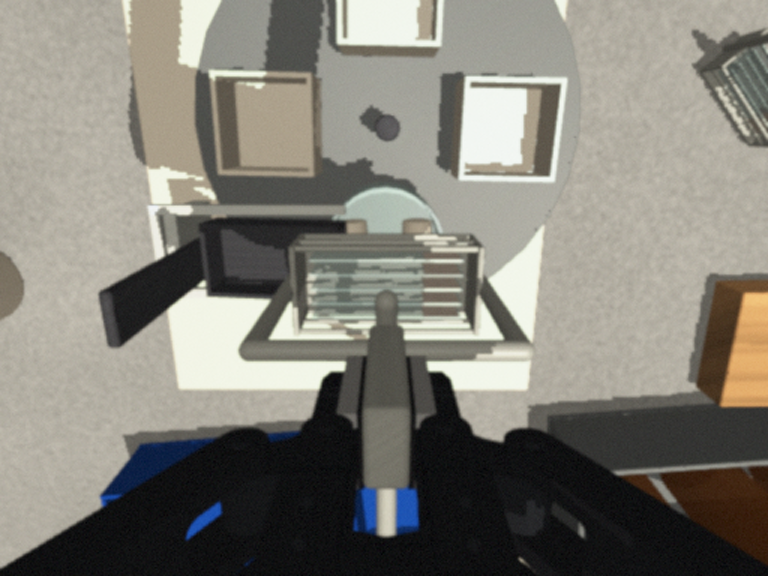

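move_arm:
  deltas:
    - [[0,0,0.001,0],[0,0,0.002,0],[0,0,0.002,0],[0,0,0.002,0]]

```text
t: 25.47
tcp_pos: [0.6367, -0.121, 0.2596]
tool_rot: [0.739, 0.674, 0.002, 0.005]
force: [-1.0, 0.5, 4.0]
finger_gap: 0.131
```

move_arm:
  deltas:
    - [[0,0,0,0],[0,0,0,0],[0,0,0,0],[0,0,0,0],[0,0,0,0],[0,0,0,0]]
  gripper: 0.5
  squeeze: 20

```text
t: 25.97
tcp_pos: [0.6367, -0.1211, 0.2594]
tool_rot: [0.739, 0.674, 0.002, 0.005]
force: [-0.1, -1.2, 0.7]
finger_gap: 0.503
```

```bash
python3 - <<'E'
from h import *
import pickle
np.set_printoptions(precision=4,suppress=True)
s=manip.sense();p=s["tcp_pos"];print(p,s["force"],s["finger_gap"],s["t"])
w=manip.snapshot("wrist");save("w18",w["img"],k=1.5)
E
```

```text
[ 0.6367 -0.1211  0.2594] [-0.0815 -1.2067  0.7197] 0.5034199305805686 25.9667
```

View pics/w18.png

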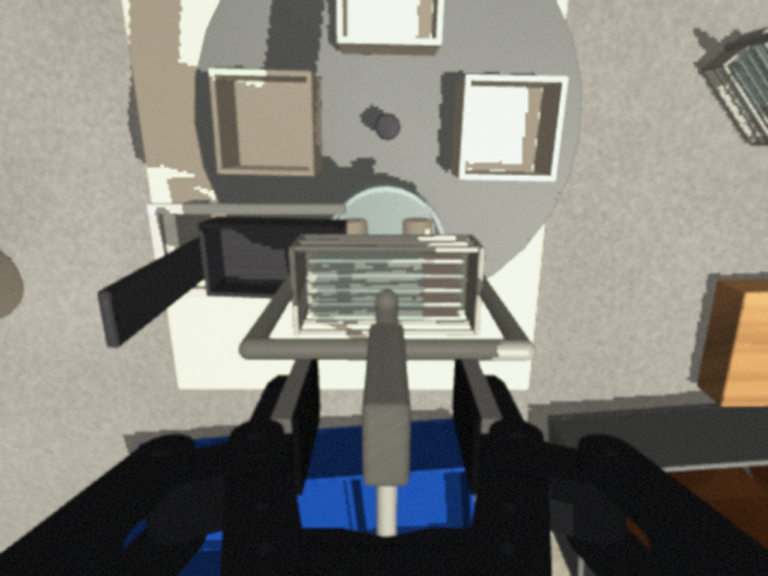

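Released and the basket stays hanging, level. Now lift straight up and away.

move_arm:
  deltas:
    - [[0,0,-0.004,0],[0,0,-0.012,0],[0,0,-0.024,0],[0,0,-0.04,0],[0,0,-0.06,0],[0,0,-0.085,0],[0,0,-0.11,0],[0,0,-0.13,0],[0,-0.02,-0.13,0],[0,-0.05,-0.13,0],[0,-0.08,-0.13,0],[0,-0.11,-0.13,0],[0,-0.13,-0.13,0],[0,-0.13,-0.13,0],[0,-0.13,-0.13,0]]

```text
t: 27.27
tcp_pos: [0.5058, -0.1084, 0.3894]
tool_rot: [0.739, 0.673, 0.003, 0.006]
force: [-0.1, -0.2, -0.3]
finger_gap: 0.501
```

```bash
python3 - <<'E'
from h import *
import pickle
np.set_printoptions(precision=4,suppress=True)
s=manip.sense();p=s["tcp_pos"];print(p,s["force"],s["finger_gap"],s["t"])
S={}
for n in("scene","side","wrist"): S[n]=manip.snapshot(n)
pickle.dump(S,open("s10.pkl","wb"))
a=np.hstack([S["scene"]["img"][160:310,140:280],S["side"]["img"][90:240,210:350]]);save("d19",a,k=2.8)
save("sc19",S["scene"]["img"],k=1.5);save("w19",S["wrist"]["img"],k=1.2)
E
```

```text
[ 0.5058 -0.1084  0.3894] [-0.0817 -0.2332 -0.3053] 0.5014662315475464 27.2667
```

View pics/d19.png

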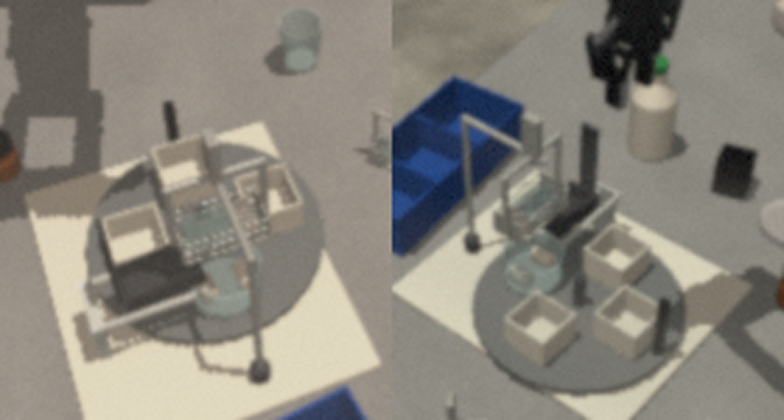

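View pics/sc19.png

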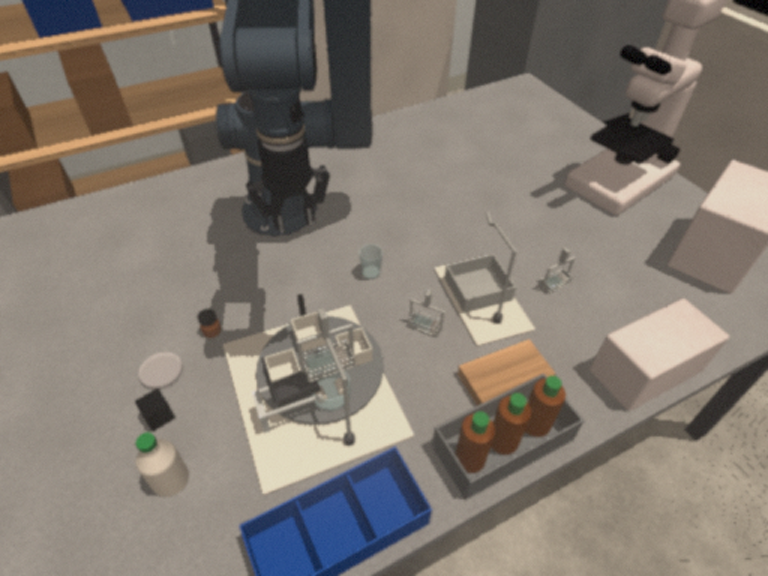

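View pics/w19.png

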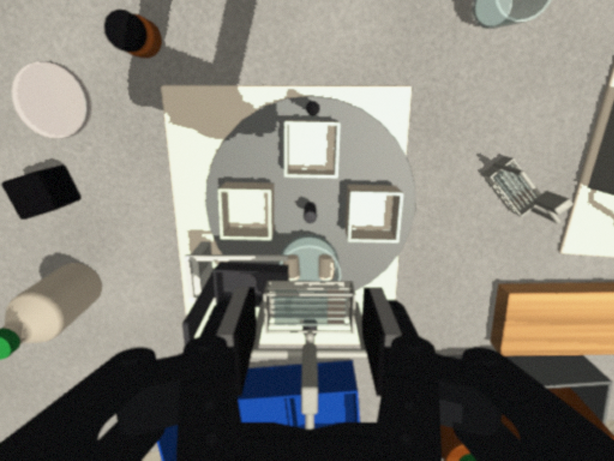

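```bash
python3 - <<'E'
from h import *
import pickle
np.set_printoptions(precision=4,suppress=True)
S=pickle.load(open("s10.pkl","rb"));sc,si,w=S["scene"],S["side"],S["wrist"]
a=lambda x,y:(140+x/2.8,160+y/2.8); b=lambda x,y:(210+(x-392)/2.8,90+y/2.8)
print("tab top",tri(sc,a(210,135),si,b(534,117)))
k=lambda *l:[(x/1.2,y/1.2) for x,y in l]
p=plane(w,k((313,106)),.12)[0];h=plane(w,k((310,208)),.08)[0];d=p-h;print(p,h,"post dir",np.degrees(np.arctan2(d[1],d[0])))
m=plane(w,k((163,86),(411,86)),.002);e=m[1]-m[0];print("mat yaw",np.degrees(np.arctan2(e[1],e[0]))-90)
s=plane(w,k((259,348),(367,354)),.232);e=s[1]-s[0];print("bail",s,np.degrees(np.arctan2(e[1],e[0])))
S0=pickle.load(open("s0.pkl","rb"))
d=cv2.absdiff(S0["scene"]["img"],sc["img"]).max(2);save("diff",np.repeat(d[:,:,None]*3,3,2))
save("f19",w["img"],(150,170,350,384),3)
E
```

```text
tab top (array([ 0.631 , -0.1195,  0.29  ]), np.float64(0.002785429589876549))
[ 0.4316 -0.0994  0.12  ] [ 0.5443 -0.1128  0.08  ] post dir 173.2353011355648
mat yaw -5.3178786351773795
bail [[ 0.6255 -0.1645  0.232 ]
 [ 0.64   -0.0718  0.232 ]] 81.13820413139254
```

View pics/f19.png

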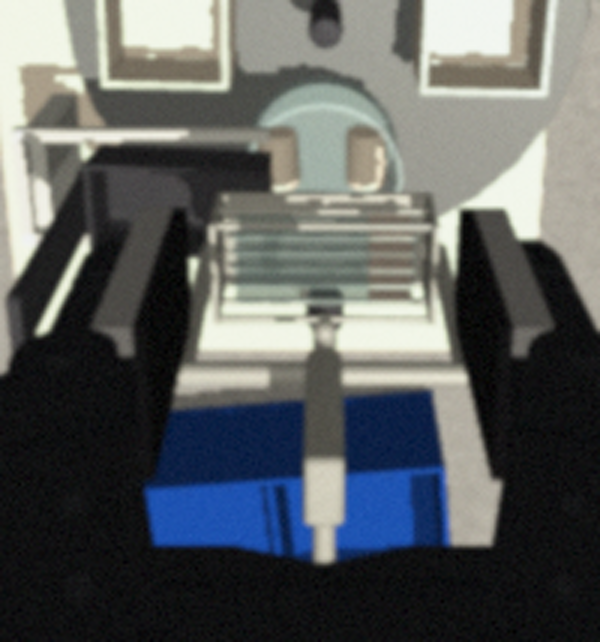

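```bash
python3 -c "
from h import *
s=manip.sense();print(s['t'],s['qd'].round(3),s['force'].round(1));print(manip.sign_off())"
```

```text
27.4167 [ 0.001  0.013  0.003  0.     0.002 -0.001] [-0.4 -0.7 -0.4]
the job is handed in; nothing more can be done
None
```

The job is done and handed in at t = 27.4 s. I turned the turntable by its post until the jar sat under the drying hook and tipped the trough, which put both cartridges in the jar. Then I took the largest basket off the rinse hook, carried it level and hung it on the drying hook.

**Last checks:**
- **Basket:** the tab top measured (0.631, -0.120, 0.290) m, about 3 mm from the expected drying seat. When I lowered the basket, the wrist force changed from -3.9 N to about +4 N. It stayed hanging after I let go.
- **Jar:** both cartridges were seen in it, and the trough had fallen back to rest. The line from post to jar was about 0.3° from the station axis.
- **Bystanders:** all looked unmoved by eye. I made a before/after difference image but did not look at it.
- **Gripper:** open, 130 mm above and 130 mm clear of the basket, with wrist force near zero.

**Checks that disagreed:**
- **Hub-based angle:** in the last wrist picture it was about 1.4° off. I put that down to a poor pixel pick on the hub, because the post position was within about 2 mm of its earlier reading.
- **Hook versus jar and post:** these measurements disagreed by about 2 mm, within the camera calibration.
- **Bail yaw:** a rough last pick read 81°, not the expected 84.6°. The enlarged picture showed no visible twist, so I did not act on it.

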